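Top the chocolate domes and start the setting timer

TASK

Balance each shortbread biscuit flat and centred on top of a pink chocolate dome of its own, so that it stays there by itself. When all of them are balanced, take the blue press pin from its stand, push the timer's recessed red start button down with the pin's tip, and put the pin back upright in its stand, with the biscuits still balanced. Do not tip any dome over, and leave the steel cup behind the slate and the spice pot where they are.

Things in the scene. Friction and masses are not known exactly. Their poses are not given: they have to be found in the camera images.
- biscuit_0: pale golden shortbread finger, a rigid bar 80 (own x) x 34 (own y) x 16 mm (own z), 40 g, both broad faces alike; origin at its centre. Starts flat on the dark slate; 4 or 5 of the five biscuits are there, the others are absent
- biscuit_1: pale golden shortbread finger, a rigid bar 80 (own x) x 34 (own y) x 16 mm (own z), 40 g, both broad faces alike; origin at its centre. Starts flat on the dark slate; 4 or 5 of the five biscuits are there, the others are absent
- biscuit_2: pale golden shortbread finger, a rigid bar 80 (own x) x 34 (own y) x 16 mm (own z), 40 g, both broad faces alike; origin at its centre. Starts flat on the dark slate; 4 or 5 of the five biscuits are there, the others are absent
- biscuit_3: pale golden shortbread finger, a rigid bar 80 (own x) x 34 (own y) x 16 mm (own z), 40 g, both broad faces alike; origin at its centre. Starts flat on the dark slate; 4 or 5 of the five biscuits are there, the others are absent
- biscuit_4: pale golden shortbread finger, a rigid bar 80 (own x) x 34 (own y) x 16 mm (own z), 40 g, both broad faces alike; origin at its centre. Starts flat on the dark slate; 4 or 5 of the five biscuits are there, the others are absent
- dome_0: pink ruby-chocolate dome, loose (about 250 g), on the white marble serving board; flat underside of 81 mm diameter, 26 mm high, its rounded top a spherical cap of 45 mm radius; origin at the centre of its underside, z up. All five are always there
- dome_1: pink ruby-chocolate dome, loose (about 250 g), on the white marble serving board; flat underside of 81 mm diameter, 26 mm high, its rounded top a spherical cap of 45 mm radius; origin at the centre of its underside, z up. All five are always there
- dome_2: pink ruby-chocolate dome, loose (about 250 g), on the white marble serving board; flat underside of 81 mm diameter, 26 mm high, its rounded top a spherical cap of 45 mm radius; origin at the centre of its underside, z up. All five are always there
- dome_3: pink ruby-chocolate dome, loose (about 250 g), on the white marble serving board; flat underside of 81 mm diameter, 26 mm high, its rounded top a spherical cap of 45 mm radius; origin at the centre of its underside, z up. All five are always there
- dome_4: pink ruby-chocolate dome, loose (about 250 g), on the white marble serving board; flat underside of 81 mm diameter, 26 mm high, its rounded top a spherical cap of 45 mm radius; origin at the centre of its underside, z up. All five are always there
- serving_board: white marble board, 265 (own x) x 345 (own y) x 5 mm, fixed, flat and without a rim; origin at the centre of its underside, on the table
- slate: dark slate, 220 x 240 x 4 mm, fixed, on which the biscuits start; origin at the centre of its underside
- press_pin: blue press pin, loose, 60 g, standing upright with its point down in the pin stand: square handle 18 x 18 mm (sides along own x and y) from 5 to 67 mm above the origin, collar of 40 mm diameter and 5 mm thick, and a steel shank of 8 mm diameter whose tip is 48 mm below the origin; origin at the centre of the collar's underside, z up along the handle
- stand_mouth (a point): centre of the mouth of the round hole (24 mm diameter, vertical, through) in the top of the pin stand, a fixed aluminium block 60 x 60 x 62 mm with a black 74 x 74 x 6 mm foot; the pin's shank hangs in this hole and its collar rests on the block's top, 62 mm above the table; z up
- timer_hole (a point): centre of the mouth of the recess (20 mm diameter) in the flat top, 50 mm above the table, of the white setting timer, a fixed box 90 x 90 x 50 mm with a small display; its red start button (16 mm diameter) lies 10 mm down in the recess; x and y along the timer's sides, z up
- timer: the white setting timer, a fixed box 90 x 90 x 50 mm; origin at the centre of its underside, on the table; its recess lies 15 mm from the centre towards own -x
- timer_button (a joint): travel of the timer's red start button, 0 released, 0.005 m fully down; a spring pushes it back, 2 N to start it and 4.5 N fully down
- steel_cup_0: small steel cup, 64 mm diameter, 36 mm high, a bystander behind the slate; origin under its centre
- spice_pot_2: pale rectangular spice pot with red contents, 112 (own x) x 70 (own y) x 69 mm, a bystander at the right; origin under its centre
Mind the look-alikes: they are no part of the job. Leave any turquoise look-alike of the biscuit_3 alone.

How it is judged:
By the outcome, as a careful person would: the job done as asked, in the order asked, and still so for the second after the job is handed in, with the robot touching nothing.
Of biscuit_0, biscuit_1, biscuit_2, biscuit_3, biscuit_4 only 4 to 5 are there at a start; the rules pass over those that are not, and their reading is None.
At some moment in a run one of biscuit_0, biscuit_1, biscuit_2, biscuit_3, biscuit_4 may be knocked a few centimetres aside while the robot is not near it.
It also fails if it takes over 210 s, if anything falls off the work surface, if the arm or the gripper's body presses on something with over 40 N, if the wrist force passes 120 N, or if a joint passes its speed limit or range.

ROBOT

A 6-joint arm with a two-finger parallel gripper is mounted at the origin on the work surface; the furniture and walls round the work are solid. World frame = base frame: x ahead of the robot, y to its left, z up, the work surface at z = 0. Lengths are in m, angles in rad, forces in N, time in s.
With the tool pointing down it reaches from about 0.35 to 0.85 m from the base axis. Payload 8.1 kg.
Tool frame: the origin (TCP) lies at the very end of the fingers, on their centre line; the grasp point (between the pads) lies 19 mm behind it; z points along the fingers, y is the line along which they close (so a half turn about z gives the same grasp; the last joint's range is limited). The gripper opens to 93 mm and grips with 3 to 60 N. Pads are 15 mm wide; open, the fingers measure 128 mm over their backs; the gripper's body (75 mm by 188 mm) begins 65 mm behind the grasp point.
Start: joints at [1.096, 0.13, 1.488, -0, 1.523, -0.085], TCP at [0.228, 0.555, 0.219] pointing down, gripper open.
Joint ranges: [-2.96, 2.96], [-0.89, 2.26], [0.02, 2.5], [-1.34, 4.48], [0, 2.73], [-2.66, 2.66]. Speed limits (rad/s): [2.39, 2.39, 2.79, 3.14, 3.14, 3.14].

INTERFACE

Orientations are given as [roll, pitch, yaw] about the fixed x, y, z axes, in that order (R = Rz(yaw) Ry(pitch) Rx(roll)).
In Python, from bench import * gives the robot as it stands.
- The arm moves only by the tool arm_command, never from a script. Its argument "steps" is text: rows parted by semicolons, each of 7 numbers parted by spaces: the shift along the tool's x, y, z in units of 30 mm (1.0 is 30 mm), then the turn, a rotation vector about the tool's x, y, z in rad, then the opening, from 0 (shut) to 1 (fully open). A call has 1 to 10 rows; each row shifts and turns the commanded pose from where the row before left it, along the tool's axes as they then stand; what a row does not reach is not made up. A row lasts 1/10 s, in which the tool goes at most 50 mm and 8.59 degrees, less where a joint would pass 70% of its speed; a pose out of reach is approached as far as the arm can. A call is refused whole if a number of a shift passes 1 or a number of a turn 0.15, either way. A call with a gripper value outside its range is refused whole. The fingers move at their own pace and stop on an object; "grip_force" is the grip in N (left out, the last holds). Time passes only in rows, so rows that do not move let the fingers close. It gives the time, the measured TCP pose, the force, the opening and the grip force at its end, in the units of the state.
- get_state(): the state, without advancing time (a new reading comes with each control period).
- snapshot(name): name is "side" or "top"; returns a dict with "pixels" (480x640x3 uint8, red, green, blue), "intrinsics" (3x3 intrinsics, pixels), "rvec" (rotation vector, rad) and "tvec" (3), from world to camera coordinates, as OpenCV has them. Camera axes: x right, y down, z forward; pixel columns grow to the right and rows downward; lengths in m; the calibration is good to about 2 mm. A picture is of the moment at which its call begins. There is no depth.
- job_done(): hands the job in; it is judged then, once.
The state is a dict: "time": time; "q": joint angles; "joint_velocities": joint speeds; "tau": joint torques, N m; "tcp_pos": TCP position; "orientation": TCP orientation; "force": force on the tool from outside, world axes, zero at the start; "ft_torque": the same for the moment, N m; "width": finger opening in m; "finger_force": force on a finger pad.
Only numpy, scipy, OpenCV 4.12 (cv2) and the standard library are available. Lean on these libraries where they do the work, as an engineer would, in place of code of your own. Each camera call takes 0.05 s, during which the arm holds its last target. There are 200 camera calls.

## Working session

There is one attempt and no reset: what is moved stays moved. The work goes in short steps, Python scripts to look and compute and a tool call to move; the robot and the scene stay as the last step left them, time stands still between calls to the robot, and variables do not carry over. Pictures are saved under pics/ and viewed, at most 14 in all, crops included, and the job is handed in when it is done.

Besides the shell and the picture viewer there is one more tool, called as name(argument=value, ...) on one line, values as JSON. arm_command: Moves the arm, as the interface text tells. Its arguments: {"type":"object","properties":{"steps":{"type":"string"},"grip_force":{"type":"number"}},"required":["steps"]}

```bash
mkdir -p pics; python3 - <<'E'
from bench import *
import cv2
s=get_state();print({k:s[k] for k in('time','tcp_pos','orientation','width')})
for n in('top','side'):
    d=snapshot(n);cv2.imwrite(f'pics/{n}0.png',d['pixels'][:,:,::-1]);print(n,d['intrinsics'],d['rvec'],d['tvec'])
E
```

```text
{'time': 0.0, 'tcp_pos': array([0.22771403, 0.55450085, 0.2176021 ]), 'orientation': array([-3.13977145e+00, -1.47734141e-04,  2.75181565e+00]), 'width': 0.09322765649151153}
top [[539.06435446   0.         323.31554696]
 [  0.         539.06435446 232.32762786]
 [  0.           0.           1.        ]] [ 2.19094929 -2.16160246  0.10935351] [-0.06474795  0.51722837  1.59568991]
side [[497.58607999   0.         316.67782752]
 [  0.         497.58607999 236.3812022 ]
 [  0.           0.           1.        ]] [ 2.08977229 -0.04870347  0.01844246] [-0.54213662  0.05811282  1.18374458]
```

View pics/top0.png

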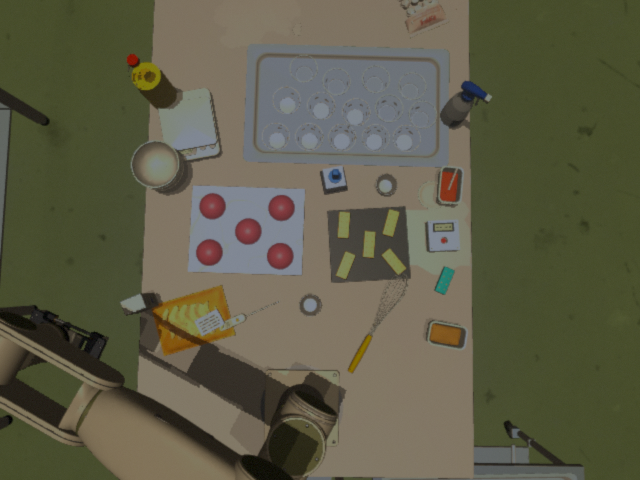

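View pics/side0.png

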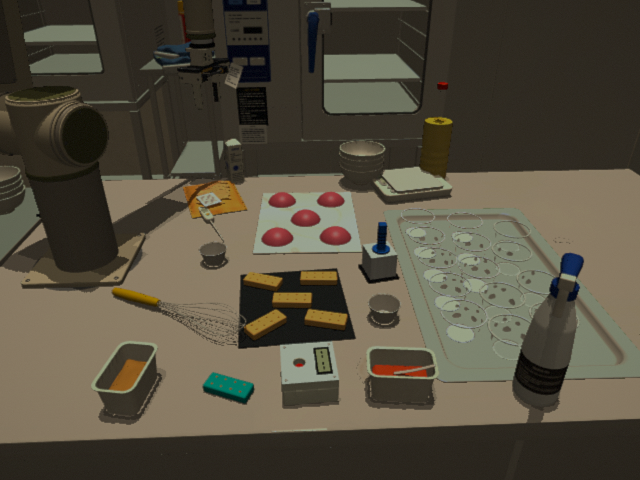

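Top view:
- Domes, red: (212,206), (281,208), (248,231), (209,252), (280,256).
- Five biscuits on the slate: (344,224), (391,222), (369,244), (346,265), (394,262).
- Look-alike to avoid: turquoise bar at (445,280). Orange slices at (190,320) on the orange board are also not biscuits.
- Pin: (334,177). The blue spray bottle head at (475,92) is not the pin.
- Timer recess: about (444,240). The red pot at (450,187) is not the timer.

```bash
cat > h.py <<'E'
from bench import *
import cv2, numpy as np
from scipy.spatial.transform import Rotation as R
def snap(n, name=None):
    d=snapshot(n)
    if name: cv2.imwrite(f'pics/{name}.png',d['pixels'][:,:,::-1])
    return d
def cast(d,uv,z):
    M=cv2.Rodrigues(np.array(d['rvec'],float))[0]; t=np.array(d['tvec'],float).ravel()
    r=M.T@np.linalg.inv(d['intrinsics'])@np.array([uv[0],uv[1],1.]); c=-M.T@t
    return (c+r*(z-c[2])/r[2])[:2]
def proj(d,p):
    return cv2.projectPoints(np.array([p],float),np.array(d['rvec'],float),np.array(d['tvec'],float),d['intrinsics'],None)[0].ravel()
def blobs(d,lo,hi,amin,box=None):
    h=cv2.cvtColor(d['pixels'],cv2.COLOR_RGB2HSV); m=cv2.inRange(h,np.array(lo),np.array(hi))
    if box: k=np.zeros_like(m); k[box[1]:box[3],box[0]:box[2]]=255; m&=k
    n,l,s,c=cv2.connectedComponentsWithStats(m)
    return [(c[i],s[i,4],(l==i).astype(np.uint8)) for i in range(1,n) if s[i,4]>=amin]
def axis(d,mask,z):  # long axis direction on plane z, by PCA of all mask points
    p=np.array([cast(d,(u,v),z) for v,u in np.argwhere(mask)]); w,V=np.linalg.eigh(np.cov(p.T))
    a=V[:,1]; return np.arctan2(a[1],a[0]),4*np.sqrt(w*.75)[::-1]/2
def biscuits(d,box,z=0.012):
    out=[]
    for c,a,m in blobs(d,(15,90,60),(38,255,255),60,box):
        an,sz=axis(d,m,z); out.append((*cast(d,c,z),an%np.pi,a,c,sz*1e3))
    return out
def go(x,y,z,yaw=None,yawmod=np.pi):
    s=get_state(); p=np.array(s['tcp_pos']); Rc=R.from_euler('xyz',s['orientation']); y0=s['orientation'][2]
    if yaw is None: yaw=y0
    dy=(yaw-y0+yawmod/2)%yawmod-yawmod/2
    Rt=R.from_euler('xyz',[np.pi,0,y0+dy])
    print('t',round(s['time'],1),'pos',p.round(4),'yaw',round(y0,3),'w',round(s['width'],4),'F',np.round(s['force'],1),'q6',round(s['q'][5],2))
    print(' rotvec',(Rc.inv()*Rt).as_rotvec().round(3),' shift after rot (x30mm)',(Rt.inv().apply(np.array([x,y,z])-p)/.03).round(3),' before rot',(Rc.inv().apply(np.array([x,y,z])-p)/.03).round(3))
E
python3 - <<'E'
from h import *
T=snap('top');S=snap('side')
for n,d,b in(('top',T,(325,205,412,285)),('side',S,(236,268,352,345))):
    for q in biscuits(d,b): print(n,np.round(q[:3],4),q[3],q[4].round(1),q[5].round(0))
for c,a,m in blobs(T,(165,80,60),(180,255,255),250,(185,180,310,280))+[]: 
    e=cv2.fitEllipse(max(cv2.findContours(m*255,0,1)[0],key=len));print('dome',cast(T,c,.005).round(4),cast(T,e[0],.005).round(4),a,c.round(1),np.round(e[1],1))
for c,a,m in blobs(T,(100,100,30),(130,255,255),10,(315,160,355,200)): print('pin',c,a,cast(T,c,.129))
for c,a,m in blobs(T,(170,100,60),(180,255,255),5,(425,215,465,255))+blobs(T,(0,100,60),(8,255,255),5,(425,215,465,255)): print('btn',c,a,cast(T,c,.04))
for c,a,m in blobs(S,(100,100,30),(130,255,255),10,(365,215,400,265)): print('pinS',c,a)
for c,a,m in blobs(S,(0,100,60),(8,255,255),5,(285,345,335,375)): print('btnS',c,a,cast(S,c,.04))
a=cv2.resize(T['pixels'][155:295,180:470],None,fx=2.7,fy=2.7,interpolation=2)[:,:,::-1];cv2.imwrite('pics/c1.png',a)
E
```

```text
top [ 0.5517 -0.261   2.8699] 319 [390.3 222.6] [41. 18.]
top [ 0.544  -0.1185  3.1079] 297 [343.4 224.5] [40. 18.]
top [ 0.4857 -0.1952  3.0722] 315 [368.6 244. ] [41. 18.]
top [ 0.4343 -0.2702  0.7225] 328 [393.3 261.3] [41. 18.]
top [ 0.4231 -0.1273  2.8131] 261 [345.9 264.4] [42. 18.]
side [ 0.542  -0.109   3.0692] 379 [318.4 275.7] [41. 20.]
side [ 0.4198 -0.1156  2.7651] 395 [262.9 279.1] [41. 20.]
side [ 0.4829 -0.1863  3.0926] 472 [291.7 297.6] [41. 21.]
side [ 0.4306 -0.2618  0.7087] 543 [264.7 321.8] [41. 19.]
side [ 0.5502 -0.2528  2.8803] 536 [326.  316.9] [41. 20.]
dome [0.5966 0.2829] [0.5965 0.2829] 486 [212.  205.8] [23.9 24.6]
dome [0.5949 0.0724] [0.5949 0.0724] 491 [281.  207.3] [24.1 24.6]
dome [0.521  0.1717] [0.521  0.1718] 498 [247.8 230.9] [24.3 24.7]
dome [0.4561 0.2875] [0.4554 0.288 ] 480 [209.  251.7] [24.1 25.3]
dome [0.4475 0.0733] [0.4475 0.0734] 508 [279.7 255.5] [24.5 25.1]
pin [334.44761905 175.39047619] 105 [ 0.67102501 -0.08663055]
btn [443. 240.] 21 [ 0.49857715 -0.41431696]
pinS [382.15  226.925] 80
pinS [381.5 238.5] 12
pinS [381.         241.41666667] 12
pinS [380.66666667 248.35507246] 138
btnS [298.92307692 364.69230769] 26 [ 0.49602379 -0.40936019]
```

View pics/c1.png

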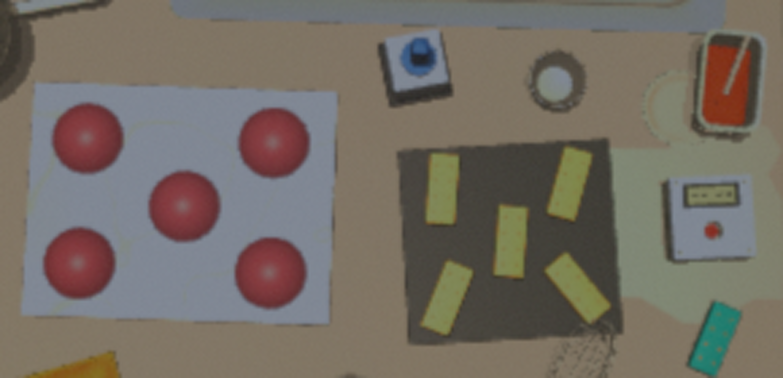

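The crop confirms the five golden bars on the slate, the pin's handle at about (335,175) in the full frame, and the timer's red button at (443,240). I'll widen the side-view mask, because the bars' shaded sides look more orange than the tops.

```bash
python3 - <<'E'
from h import *
T=snap('top');S=snap('side')
for n,d in(('T',T),('S',S)): 
    M=cv2.Rodrigues(np.array(d['rvec']))[0];print(n,'cam',(-M.T@np.array(d['tvec'])).round(3))
hs=cv2.cvtColor(S['pixels'],cv2.COLOR_RGB2HSV);ht=cv2.cvtColor(T['pixels'],cv2.COLOR_RGB2HSV)
print([tuple(hs[v,290]) for v in range(288,312,2)]);print([tuple(ht[244,u]) for u in range(358,380,2)]);print([tuple(ht[v,368]) for v in range(226,262,3)])
for n,d,b in(('top',T,(325,205,412,285)),('side',S,(236,268,352,345))):
  for lo in ((5,90,35),(15,90,60)):
   for z in(.012,.020):
    print(n,lo,z)
    for c,a,m in blobs(d,lo,(38,255,255),60,b): print('  ',cast(d,c,z).round(4),round(axis(d,m,z)[0],3),a)
E
```

```text
T cam [ 0.366 -0.048  1.638]
S cam [ 0.504 -1.021  0.634]
[(np.uint8(40), np.uint8(35), np.uint8(22)), (np.uint8(50), np.uint8(36), np.uint8(21)), (np.uint8(20), np.uint8(160), np.uint8(78)), (np.uint8(21), np.uint8(173), np.uint8(155)), (np.uint8(21), np.uint8(173), np.uint8(153)), (np.uint8(21), np.uint8(174), np.uint8(154)), (np.uint8(21), np.uint8(174), np.uint8(154)), (np.uint8(18), np.uint8(182), np.uint8(119)), (np.uint8(17), np.uint8(182), np.uint8(59)), (np.uint8(18), np.uint8(190), np.uint8(55)), (np.uint8(30), np.uint8(48), np.uint8(16)), (np.uint8(38), np.uint8(44), np.uint8(23))]
[(np.uint8(23), np.uint8(33), np.uint8(70)), (np.uint8(27), np.uint8(41), np.uint8(68)), (np.uint8(23), np.uint8(44), np.uint8(69)), (np.uint8(32), np.uint8(105), np.uint8(126)), (np.uint8(34), np.uint8(94), np.uint8(135)), (np.uint8(34), np.uint8(96), np.uint8(135)), (np.uint8(35), np.uint8(98), np.uint8(136)), (np.uint8(34), np.uint8(110), np.uint8(134)), (np.uint8(27), np.uint8(122), np.uint8(117)), (np.uint8(23), np.uint8(30), np.uint8(68)), (np.uint8(20), np.uint8(34), np.uint8(68))]
[(np.u
[... 1132 characters left out ...]
183] 3.105 289
   [ 0.4854 -0.1946] 3.076 313
   [ 0.4342 -0.2689] -2.421 328
   [ 0.4233 -0.1269] 2.821 260
side (5, 90, 35) 0.012
   [ 0.5418 -0.1147] 3.133 551
   [ 0.4924 -0.1997] 2.357 1910
   [ 0.431 -0.267] -2.365 738
side (5, 90, 35) 0.02
   [ 0.5413 -0.1264] 3.133 551
   [ 0.4925 -0.2103] 2.357 1910
   [ 0.4319 -0.2767] -2.365 738
side (15, 90, 60) 0.012
   [ 0.542  -0.1089] 3.064 376
   [ 0.4198 -0.1155] 2.767 392
   [ 0.483  -0.1862] 3.085 470
   [ 0.4306 -0.2618] -2.432 544
   [ 0.5501 -0.2529] 2.884 539
side (15, 90, 60) 0.02
   [ 0.5415 -0.1207] 3.064 376
   [ 0.4209 -0.1271] 2.767 392
   [ 0.4833 -0.197 ] 3.085 470
   [ 0.4316 -0.2716] -2.432 544
   [ 0.5495 -0.2627] 2.884 539
```

```bash
sed -i 's/(15,90,60),(38,255,255),60,box/(15,65,85),(38,255,255),60,box/' h.py; python3 - <<'E'
from h import *
T=snap('top');S=snap('side')
for n,d,b in(('top',T,(325,205,412,285)),('side',S,(236,268,352,345))):
    for q in biscuits(d,b,.020 if n=='side' else .013): print(n,np.round(q[:3],4),q[3],q[5].round(0))
for c,a,m in blobs(S,(165,80,30),(180,255,255),150,(250,185,365,255)): print('domeS',cast(S,c,.018).round(4),a,c.round(1))
go(.5437,-.118,.12,3.105)
E
```

```text
top [ 0.5521 -0.2612  2.8758] 305 [40. 17.]
top [ 0.5447 -0.1175  3.0819] 313 [41. 18.]
top [ 0.486  -0.1951  3.0726] 309 [41. 17.]
top [ 0.4345 -0.2703  0.6983] 316 [40. 18.]
top [ 0.4222 -0.1244  2.7664] 321 [41. 18.]
side [ 0.4481 -0.1309  0.3632] 1247 [124.  76.]
side [ 0.599  -0.1626  1.5555] 416 [81. 11.]
side [ 0.4835 -0.1969  3.0861] 391 [40. 17.]
side [ 0.4313 -0.2711  0.7064] 490 [40. 17.]
side [ 0.5495 -0.2621  2.8754] 471 [40. 17.]
side [ 0.5758 -0.3361  0.0089] 84 [17.  6.]
domeS [0.4542 0.2743] 165 [281.8 199.5]
domeS [0.5176 0.1564] 167 [304.8 218. ]
domeS [0.5907 0.0581] 218 [334.8 235.4]
domeS [0.4461 0.0604] 215 [277.  236.5]
t 0.4 pos [0.2279 0.5549 0.2185] yaw 2.752 w 0.0933 F [-0.6  0.1 -0.2] q6 -0.09
 rotvec [-0.    -0.    -0.353]  shift after rot (x30mm) [-11.34  -22.031   3.282]  before rot [-18.26  -16.747   3.287]
```

arm_command(steps="0 0 0 0 0 -0.118 0.6; 0 0 0 0 0 -0.118 0.6; 0 0 0 0 0 -0.117 0.6; -0.5 -0.96 0 0 0 0 0.6; -0.5 -0.96 0 0 0 0 0.6; -0.5 -0.96 0 0 0 0 0.6; -0.5 -0.96 0 0 0 0 0.6; -0.5 -0.96 0 0 0 0 0.6; -0.5 -0.96 0 0 0 0 0.6; -0.5 -0.96 0 0 0 0 0.6", grip_force=15)

```text
time: 1.4
tcp_pos: [0.3259, 0.3485, 0.2188]
orientation: [3.141, 0.0, 3.105]
force: [-0.6, 0.0, 0.7]
width: 0.0558
finger_force: 0.0
```

arm_command(steps="-0.5 -0.96 0 0 0 0 0.6; -0.5 -0.96 0 0 0 0 0.6; -0.5 -0.96 0 0 0 0 0.6; -0.5 -0.96 0 0 0 0 0.6; -0.5 -0.96 0 0 0 0 0.6; -0.5 -0.96 0 0 0 0 0.6; -0.5 -0.96 0 0 0 0 0.6; -0.5 -0.96 0 0 0 0 0.6; -0.5 -0.96 0 0 0 0 0.6; -0.5 -0.96 0 0 0 0 0.6")

```text
time: 2.4
tcp_pos: [0.4653, 0.0551, 0.2189]
orientation: [3.142, 0.001, 3.105]
force: [-0.6, 0.6, -1.3]
width: 0.0557
finger_force: 0.0
```

arm_command(steps="-0.5 -0.96 0.5 0 0 0 0.6; -0.5 -0.96 0.5 0 0 0 0.6; -0.5 -0.96 0.5 0 0 0 0.6; -0.5 -0.96 0.5 0 0 0 0.6; -0.5 -0.96 0.5 0 0 0 0.6; -0.3 -0.7 0.5 0 0 0 0.6; 0 0 0 0 0 0 0.6; 0 0 0 0 0 0 0.6")

```text
time: 3.2
tcp_pos: [0.5423, -0.1117, 0.1282]
orientation: [3.141, -0.001, 3.104]
force: [-0.0, 0.3, 0.2]
width: 0.056
finger_force: 0.0
```

```bash
python3 - <<'E'
from h import *
go(.5435,-.118,.0065,3.09)
E
```

```text
t 3.2 pos [ 0.5423 -0.1117  0.1282] yaw 3.104 w 0.056 F [-0.   0.3  0.2] q6 -1.83
 rotvec [ 0.001 -0.001  0.014]  shift after rot (x30mm) [-0.052 -0.209  4.058]  before rot [-0.054 -0.212  4.058]
```

arm_command(steps="-0.05 -0.21 0.8 0 0 0.014 0.6; 0 0 0.8 0 0 0 0.6; 0 0 0.8 0 0 0 0.6; 0 0 0.8 0 0 0 0.6; 0 0 0.6 0 0 0 0.6; 0 0 0.25 0 0 0 0.6; 0 0 0 0 0 0 0.36; 0 0 0 0 0 0 0.3; 0 0 0 0 0 0 0.3; 0 0 0 0 0 0 0.3")

```text
time: 4.2
tcp_pos: [0.5451, -0.1182, 0.0088]
orientation: [-3.141, 0.002, 3.091]
force: [-0.7, 1.8, 4.1]
width: 0.0341
finger_force: 15.0
```

arm_command(steps="0 0 0 0 0 0 0.3; 0 0 0 0 0 0 0.3")

```text
time: 4.4
tcp_pos: [0.5451, -0.1182, 0.0087]
orientation: [-3.141, 0.002, 3.091]
force: [-0.8, 1.9, 6.1]
width: 0.0338
finger_force: 15.0
```

```bash
python3 - <<'E'
from h import *
go(.5435,-.118,.0065,3.09)
snap('side','s1'); S=snap('side');cv2.imwrite('pics/s1c.png',cv2.resize(S['pixels'][180:360,220:420],None,fx=3,fy=3)[:,:,::-1])
E
```

```text
t 4.4 pos [ 0.5451 -0.1182  0.0087] yaw 3.091 w 0.0338 F [-0.8  1.9  6.1] q6 -1.83
 rotvec [-0.     0.002  0.001]  shift after rot (x30mm) [0.055 0.002 0.074]  before rot [0.055 0.002 0.074]
```

View pics/s1c.png

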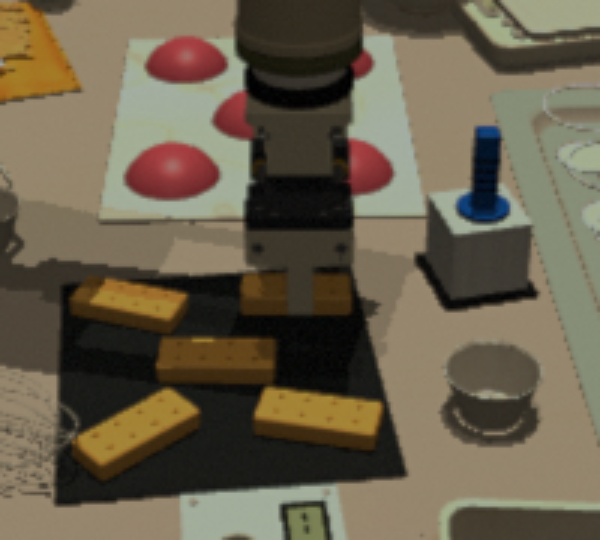

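The side crop shows the fingers straddling the far-right biscuit at about its middle (crop 297,293). The grip width of 33.8 mm confirms it. Lifting it and carrying it to the far-left dome.

arm_command(steps="0 0 -0.5 0 0 0 0.3; 0 0 -1 0 0 0 0.3; 0 0 -1 0 0 0 0.3; 0 0 -1 0 0 0 0.3; 0 0 -0.5 0 0 0 0.3; 0 0 0 0 0 0 0.3")

```text
time: 5.1
tcp_pos: [0.5459, -0.1187, 0.1306]
orientation: [-3.14, 0.006, 3.091]
force: [-0.2, 0.7, -1.0]
width: 0.0337
finger_force: 15.0
```

```bash
python3 - <<'E'
from h import *
go(.597,.2823,.046,3.09)
E
```

```text
t 5.1 pos [ 0.5459 -0.1187  0.1306] yaw 3.091 w 0.0337 F [-0.2  0.7 -1. ] q6 -1.83
 rotvec [-0.002  0.006  0.001]  shift after rot (x30mm) [-1.011 13.436  2.821]  before rot [-1.006 13.439  2.806]
```

arm_command(steps="-0.07 0.5 0 -0.002 0.006 0 0.3; -0.08 0.97 0 0 0 0 0.3; -0.08 0.97 0 0 0 0 0.3; -0.08 0.97 0 0 0 0 0.3; -0.08 0.97 0 0 0 0 0.3; -0.08 0.97 0 0 0 0 0.3; -0.08 0.97 0 0 0 0 0.3; -0.08 0.97 0 0 0 0 0.3; -0.08 0.97 0 0 0 0 0.3; -0.08 0.97 0 0 0 0 0.3")

```text
time: 6.1
tcp_pos: [0.5798, 0.1594, 0.1246]
orientation: [3.14, -0.011, 3.091]
force: [0.7, -0.0, -0.3]
width: 0.0338
finger_force: 15.0
```

arm_command(steps="-0.08 0.97 0 0 0 0 0.3; -0.08 0.97 0 0 0 0 0.3; -0.06 0.97 0.3 0 0 0 0.3; 0 0.8 0.6 0 0 0 0.3; 0 0.5 0.8 0 0 0 0.3; 0 0 0.8 0 0 0 0.3; 0 0 0.1 0 0 0 0.3; 0 0 0 0 0 0 0.3; 0 0 0 0 0 0 0.3")

```text
time: 7.0
tcp_pos: [0.5943, 0.2834, 0.0502]
orientation: [3.139, -0.006, 3.091]
force: [0.3, -0.0, 0.3]
width: 0.034
finger_force: 15.0
```

```bash
python3 - <<'E'
from h import *
go(.597,.2823,.037,3.09)
E
```

```text
t 7.0 pos [0.5943 0.2834 0.0502] yaw 3.091 w 0.034 F [ 0.3 -0.   0.3] q6 -1.16
 rotvec [ 0.002 -0.006  0.   ]  shift after rot (x30mm) [-0.09  -0.034  0.441]  before rot [-0.093 -0.035  0.441]
```

arm_command(steps="-0.09 -0.03 0.1 0.002 -0.005 0 0.3; 0 0 0.1 0 0 0 0.3; 0 0 0 0 0 0 0.3; 0 0 0 0 0 0 0.3; 0 0 0 0 0 0 0.3")

```text
time: 7.5
tcp_pos: [0.597, 0.2823, 0.044]
orientation: [3.141, -0.001, 3.091]
force: [0.5, 0.5, -0.2]
width: 0.0339
finger_force: 15.0
```

```bash
python3 - <<'E'
from h import *
go(.597,.2823,.037,3.09)
E
```

```text
t 7.5 pos [0.597  0.2823 0.044 ] yaw 3.091 w 0.0339 F [ 0.5  0.5 -0.2] q6 -1.16
 rotvec [ 0.    -0.001  0.001]  shift after rot (x30mm) [-0.001  0.     0.234]  before rot [-0.001  0.     0.234]
```

Exactly on target. Lowering in small steps and watching for contact.

arm_command(steps="0 0 0.08 0 0 0 0.3; 0 0 0.08 0 0 0 0.3; 0 0 0.04 0 0 0 0.3; 0 0 0 0 0 0 0.3")

```text
time: 7.9
tcp_pos: [0.5965, 0.2822, 0.0372]
orientation: [-3.141, -0.002, 3.091]
force: [0.8, -0.4, -0.2]
width: 0.0343
finger_force: 15.0
```

arm_command(steps="0 0 0.03 0 0 0 0.3; 0 0 0 0 0 0 0.3")

```text
time: 8.1
tcp_pos: [0.5968, 0.2823, 0.0368]
orientation: [-3.142, -0.001, 3.091]
force: [-0.3, -1.1, -1.2]
width: 0.0342
finger_force: 15.0
```

arm_command(steps="0 0 0.03 0 0 0 0.3; 0 0 0 0 0 0 0.3")

```text
time: 8.3
tcp_pos: [0.5968, 0.2823, 0.0358]
orientation: [-3.142, -0.001, 3.091]
force: [0.5, 0.0, -0.2]
width: 0.034
finger_force: 15.0
```

arm_command(steps="0 0 0.03 0 0 0 0.3; 0 0 0 0 0 0 0.3")

```text
time: 8.5
tcp_pos: [0.597, 0.2823, 0.0355]
orientation: [3.142, -0.001, 3.091]
force: [-1.4, -1.4, 2.6]
width: 0.0337
finger_force: 15.0
```

arm_command(steps="0 0 0 0 0 0 0.38; 0 0 0 0 0 0 0.42; 0 0 0 0 0 0 0.5; 0 0 0 0 0 0 0.5; 0 0 -0.3 0 0 0 0.5; 0 0 -0.8 0 0 0 0.5; 0 0 -1 0 0 0 0.5; 0 0 -0.8 0 0 0 0.5; 0 0 0 0 0 0 0.5")

```text
time: 9.4
tcp_pos: [0.5999, 0.2835, 0.1281]
orientation: [3.138, 0.007, 3.091]
force: [1.5, -0.6, 1.0]
width: 0.0465
finger_force: 0.0
```

```bash
cat >> h.py <<'E'
DOMES=[(.5966,.2829),(.5949,.0724),(.521,.1717),(.4558,.2877),(.4475,.0733)]
def look():
    T=snap('top')
    for q in biscuits(T,(325,200,420,290),.013): print('slate',np.round(q[:3],4),q[3],q[5].round(0))
    for q in biscuits(T,(185,180,310,280),.039): print('onDome',np.round(q[:3],4),q[3],q[5].round(0))
    return T
E
python3 - <<'E'
from h import *
go(.4857,-.195,.12,3.077)
T=look();S=snap('side')
cv2.imwrite('pics/s2c.png',np.hstack([cv2.resize(S['pixels'][170:260,240:380],None,fx=2.8,fy=2.8),cv2.resize(T['pixels'][180:270,185:325],None,fx=2.8,fy=2.8)])[:,:,::-1])
E
```

```text
t 9.4 pos [0.5999 0.2835 0.1281] yaw 3.091 w 0.0465 F [ 1.5 -0.6  1. ] q6 -1.16
 rotvec [0.003 0.007 0.014]  shift after rot (x30mm) [  2.77  -16.161   0.268]  before rot [  2.995 -16.122   0.192]
slate [ 0.5523 -0.2611  2.8745] 313 [41. 18.]
slate [ 0.4864 -0.1949  3.0685] 321 [41. 18.]
slate [ 0.4348 -0.2703  0.6842] 322 [40. 18.]
slate [ 0.4223 -0.1242  2.7667] 326 [41. 18.]
onDome [0.4772 0.3052 0.1055] 1684 [148.  44.]
```

View pics/s2c.png

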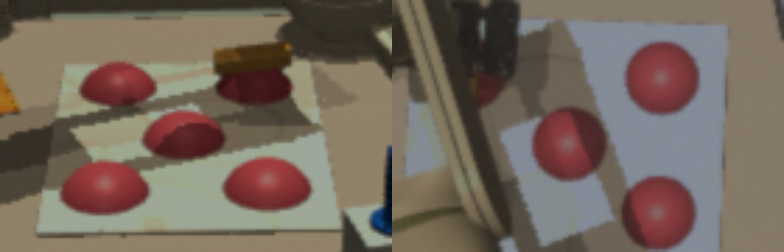

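The biscuit stays on the far dome (side crop 252,57) with a slight lean to −x. I'll move towards the next biscuit and re-measure once the arm is clear.

arm_command(steps="0.18 -0.95 0 0 0 0 0.6; 0.18 -0.95 0 0 0 0 0.6; 0.18 -0.95 0 0 0 0 0.6; 0.18 -0.95 0 0 0 0 0.6; 0.18 -0.95 0 0 0 0 0.6; 0.18 -0.95 0 0 0 0 0.6; 0.18 -0.95 0 0 0 0 0.6; 0.18 -0.95 0 0 0 0 0.6; 0.18 -0.95 0 0 0 0 0.6; 0.18 -0.95 0 0 0 0 0.6")

```text
time: 10.5
tcp_pos: [0.5269, -0.0006, 0.1203]
orientation: [3.141, -0.004, 3.091]
force: [0.0, -0.2, -0.6]
width: 0.0556
finger_force: 0.0
```

arm_command(steps="0.18 -0.95 0 0 0 0 0.6; 0.18 -0.95 0 0 0 0 0.6; 0.18 -0.95 0 0 0 0 0.6; 0.18 -0.95 0 0 0 0 0.6; 0.18 -0.95 0 0 0 0 0.6; 0.18 -0.95 0 0 0 0 0.6; 0.1 -0.9 0 0 0 0 0.6; 0 0 0 0 0 0 0.6; 0 0 0 0 0 0 0.6")

```text
time: 11.4
tcp_pos: [0.4821, -0.1953, 0.1207]
orientation: [3.14, -0.003, 3.089]
force: [0.2, -0.0, 0.3]
width: 0.056
finger_force: 0.0
```

```bash
python3 - <<'E'
from h import *
go(.4858,-.1957,.008,3.075)
T=look();S=snap('side')
for c,a,m in blobs(S,(15,90,60),(38,255,255),60,(250,170,365,255)): print(cast(S,c,.047),c,a)
for q in blobs(S,(165,80,30),(180,255,255),100,(250,185,365,255)): print('dome',q[0].round(1),q[1])
cv2.imwrite('pics/s3c.png',np.hstack([cv2.resize(S['pixels'][175:235,300:380],None,fx=4.8,fy=4.8),cv2.resize(T['pixels'][180:240,185:265],None,fx=4.8,fy=4.8)])[:,:,::-1])
E
```

```text
t 11.4 pos [ 0.4821 -0.1953  0.1207] yaw 3.089 w 0.056 F [ 0.2 -0.   0.3] q6 -2.0
 rotvec [ 0.001 -0.003  0.014]  shift after rot (x30mm) [-0.123 -0.004  3.757]  before rot [-0.135 -0.011  3.757]
slate [ 0.5101 -0.2092  2.3129] 2369 [154.  69.]
slate [ 0.4364 -0.3059  2.7058] 560 [99. 13.]
slate [ 0.4423 -0.2584  0.9302] 98 [19. 13.]
onDome [0.5944 0.2841 3.1322] 302 [40. 17.]
[0.59209014 0.27236153] [329.84913793 189.375     ] 232
dome [334.9 235.2] 215
```

View pics/s3c.png

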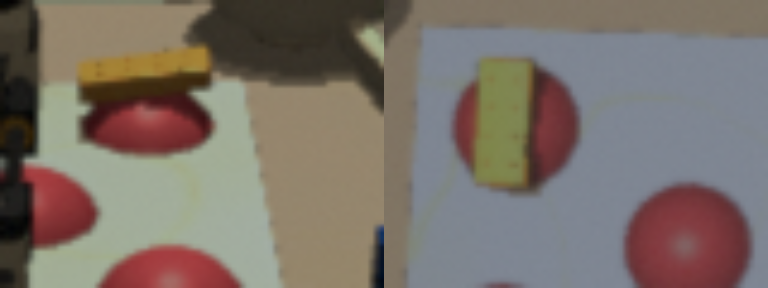

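The top crop shows the biscuit 2.2 mm towards −x and 1.2 mm towards +y of the dome centre (crop 506,125 against 517,125), which gives a tilt of about 3°. I'll feed that bias into the next placings and re-centre this one later.

arm_command(steps="-0.12 0 0.6 0 -0.002 0.014 0.6; 0 0 0.8 0 0 0 0.6; 0 0 0.8 0 0 0 0.6; 0 0 0.8 0 0 0 0.6; 0 0 0.5 0 0 0 0.6; 0 0 0.22 0 0 0 0.6; 0 0 0 0 0 0 0.6; 0 0 0 0 0 0 0.6")

```text
time: 12.3
tcp_pos: [0.4876, -0.1958, 0.0115]
orientation: [-3.141, 0.002, 3.077]
force: [-0.2, -0.0, 0.0]
width: 0.0556
finger_force: 0.0
```

```bash
python3 - <<'E'
from h import *
go(.4858,-.1957,.009,3.075)
E
```

```text
t 12.3 pos [ 0.4876 -0.1958  0.0115] yaw 3.077 w 0.0556 F [-0.2 -0.   0. ] q6 -1.99
 rotvec [-0.     0.002  0.002]  shift after rot (x30mm) [0.059 0.001 0.083]  before rot [0.059 0.001 0.083]
```

arm_command(steps="0.06 0 0.08 0 0.001 0 0.6; 0 0 0 0 0 0 0.6; 0 0 0 0 0 0 0.36; 0 0 0 0 0 0 0.3; 0 0 0 0 0 0 0.3; 0 0 0 0 0 0 0.3")

```text
time: 12.9
tcp_pos: [0.4851, -0.1957, 0.0083]
orientation: [-3.142, 0.0, 3.077]
force: [0.5, 0.2, 1.2]
width: 0.034
finger_force: 15.0
```

arm_command(steps="0 0 -0.3 0 0 0 0.3; 0 0 -0.8 0 0 0 0.3; 0 0 -1 0 0 0 0.3; 0 0 -1 0 0 0 0.3; 0 0 -0.6 0 0 0 0.3; 0 0 -0.2 0 0 0 0.3;  0 0 0 0 0 0 0.3; 0 0 0 0 0 0 0.3")

```text
time: 13.7
tcp_pos: [0.4843, -0.1953, 0.124]
orientation: [3.141, -0.001, 3.077]
force: [-0.2, 0.7, -1.6]
width: 0.034
finger_force: 15.0
```

```bash
python3 - <<'E'
from h import *
go(.4573,.2865,.12,3.075)
E
```

```text
t 13.7 pos [ 0.4843 -0.1953  0.124 ] yaw 3.077 w 0.034 F [-0.2  0.7 -1.6] q6 -1.99
 rotvec [ 0.001 -0.001  0.002]  shift after rot (x30mm) [ 1.968 15.964  0.134]  before rot [ 1.94  15.967  0.146]
```

arm_command(steps="0.12 0.97 0 0 0 0 0.3; 0.12 0.97 0 0 0 0 0.3; 0.12 0.97 0 0 0 0 0.3; 0.12 0.97 0 0 0 0 0.3; 0.12 0.97 0 0 0 0 0.3; 0.12 0.97 0 0 0 0 0.3; 0.12 0.97 0 0 0 0 0.3; 0.12 0.97 0 0 0 0 0.3; 0.12 0.97 0 0 0 0 0.3; 0.12 0.97 0 0 0 0 0.3")

```text
time: 14.7
tcp_pos: [0.4665, 0.0982, 0.1233]
orientation: [-3.141, -0.003, 3.077]
force: [0.1, -0.4, -0.0]
width: 0.0334
finger_force: 15.0
```

arm_command(steps="0.13 0.97 0 0 0 0 0.3; 0.13 0.97 0 0 0 0 0.3; 0.13 0.97 0 0 0 0 0.3; 0.13 0.97 0.3 0 0 0 0.3; 0.13 0.97 0.5 0 0 0 0.3; 0.1 0.95 0.6 0 0 0 0.3; 0.05 0.5 0.6 0 0 0 0.3; 0 0 0.5 0 0 0 0.3; 0 0 0.2 0 0 0 0.3; 0 0 0 0 0 0 0.3")

```text
time: 15.7
tcp_pos: [0.455, 0.2858, 0.0422]
orientation: [-3.139, -0.003, 3.076]
force: [0.2, -0.3, -0.8]
width: 0.034
finger_force: 15.0
```

```bash
python3 - <<'E'
from h import *
go(.456,.2863,.043,3.075)
E
```

```text
t 15.7 pos [0.455  0.2858 0.0422] yaw 3.076 w 0.034 F [ 0.2 -0.3 -0.8] q6 -1.04
 rotvec [-0.002 -0.003  0.001]  shift after rot (x30mm) [-0.033  0.02  -0.025]  before rot [-0.033  0.02  -0.025]
```

arm_command(steps="-0.03 0.02 0 -0.001 -0.002 0 0.3; 0 0 0.1 0 0 0 0.3; 0 0 0.07 0 0 0 0.3; 0 0 0 0 0 0 0.3; 0 0 0 0 0 0 0.3")

```text
time: 16.2
tcp_pos: [0.4573, 0.2877, 0.0392]
orientation: [3.14, 0.002, 3.077]
force: [0.5, -0.3, -0.1]
width: 0.0339
finger_force: 15.0
```

```bash
python3 - <<'E'
from h import *
go(.456,.2863,.0353,3.075)
E
```

```text
t 16.2 pos [0.4573 0.2877 0.0392] yaw 3.077 w 0.0339 F [ 0.5 -0.3 -0.1] q6 -1.04
 rotvec [0.001 0.002 0.002]  shift after rot (x30mm) [ 0.039 -0.051  0.13 ]  before rot [ 0.039 -0.051  0.13 ]
```

arm_command(steps="0.04 -0.05 0.07 0 0 0 0.3; 0 0 0.03 0 0 0 0.3; 0 0 0 0 0 0 0.3; 0 0 0 0 0 0 0.3")

```text
time: 16.6
tcp_pos: [0.4558, 0.2864, 0.036]
orientation: [3.141, 0.002, 3.077]
force: [-1.4, -0.8, -1.0]
width: 0.0336
finger_force: 15.0
```

```bash
python3 - <<'E'
from h import *
go(.456,.2863,.0353,3.075)
E
```

```text
t 16.6 pos [0.4558 0.2864 0.036 ] yaw 3.077 w 0.0336 F [-1.4 -0.8 -1. ] q6 -1.04
 rotvec [0.001 0.002 0.002]  shift after rot (x30mm) [-0.007 -0.002  0.022]  before rot [-0.007 -0.002  0.022]
```

arm_command(steps="0 0 0.02 0 0 0 0.3; 0 0 0 0 0 0 0.38; 0 0 0 0 0 0 0.42; 0 0 0 0 0 0 0.5; 0 0 0 0 0 0 0.5; 0 0 -0.3 0 0 0 0.5; 0 0 -0.8 0 0 0 0.5; 0 0 -1 0 0 0.1 0.5; 0 0 -0.8 0 0 0.1 0.6; 0 0 0 0 0 0.11 0.6")

```text
time: 17.6
tcp_pos: [0.4584, 0.2877, 0.1278]
orientation: [3.134, 0.007, 2.763]
force: [0.4, 0.5, -0.0]
width: 0.0544
finger_force: 0.0
```

arm_command(steps="-0.28 -0.94 0 0 0 0 0.6; -0.28 -0.94 0 0 0 0 0.6; -0.28 -0.94 0 0 0 0 0.6; -0.28 -0.94 0 0 0 0 0.6; -0.28 -0.94 0 0 0 0 0.6; -0.28 -0.94 0 0 0 0 0.6; -0.28 -0.94 0 0 0 0 0.6; -0.28 -0.94 0 0 0 0 0.6; -0.28 -0.94 0 0 0 0 0.6; -0.28 -0.94 0 0 0 0 0.6")

```text
time: 18.6
tcp_pos: [0.4306, -0.008, 0.123]
orientation: [3.14, 0.003, 2.767]
force: [-0.0, 0.2, -0.1]
width: 0.0562
finger_force: 0.0
```

arm_command(steps="-0.28 -0.94 0 0 0 0 0.6; -0.28 -0.94 0 0 0 0 0.6; -0.28 -0.94 0 0 0 0 0.6; -0.28 -0.94 0 0 0 0 0.6; 0 0 0 0 0 0 0.6; 0 0 0 0 0 0 0.6")

```text
time: 19.2
tcp_pos: [0.4207, -0.1244, 0.1226]
orientation: [3.14, 0.002, 2.765]
force: [0.6, -0.3, -0.4]
width: 0.0556
finger_force: 0.0
```

```bash
python3 - <<'E'
from h import *
go(.4215,-.1253,.0085,2.767)
T=look();S=snap('side')
for c,a,m in blobs(S,(15,90,60),(38,255,255),60,(250,170,365,255)): print(cast(S,c,.047),c,a)
for c,a,m in blobs(T,(165,80,60),(180,255,255),100,(185,180,310,280)): print('dome',cast(T,c,.005).round(4),a)
cv2.imwrite('pics/s4c.png',np.hstack([cv2.resize(S['pixels'][175:265,260:380],None,fx=3.2,fy=3.2),cv2.resize(T['pixels'][185:275,185:305],None,fx=3.2,fy=3.2)])[:,:,::-1])
E
```

```text
t 19.2 pos [ 0.4207 -0.1244  0.1226] yaw 2.765 w 0.0556 F [ 0.6 -0.3 -0.4] q6 -1.6
 rotvec [ 0.002  0.002 -0.002]  shift after rot (x30mm) [-0.036 -0.017  3.802]  before rot [-0.028 -0.024  3.802]
slate [ 0.552  -0.2614  2.8719] 298 [40. 17.]
slate [ 0.4511 -0.1448  1.1203] 1632 [81. 63.]
slate [ 0.4127 -0.2499  2.4683] 573 [62. 31.]
onDome [0.5943 0.2841 3.1361] 302 [40. 17.]
onDome [0.4572 0.2871 3.0445] 305 [39. 17.]
[0.59231605 0.27241853] [329.92703863 189.36480687] 233
[0.47703977 0.27427211] [289.4  190.07] 100
dome [0.597  0.2584] 129
dome [0.595  0.0724] 484
dome [0.521 0.172] 496
dome [0.4547 0.2623] 111
dome [0.4477 0.0733] 505
```

View pics/s4c.png

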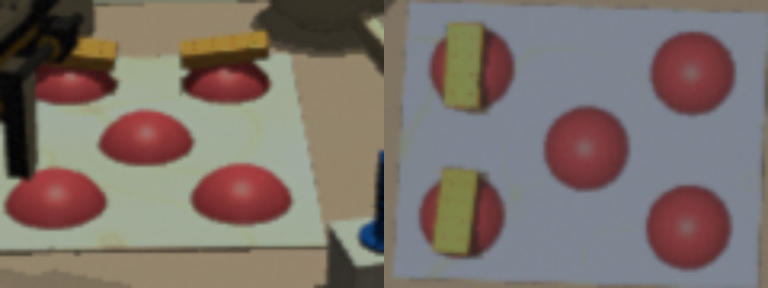

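Second biscuit: (.4572,.2871) against its dome at (.4558,.2877), so it is within 1.5 mm (right crop 458,211). Now picking the third.

arm_command(steps="-0.03 -0.02 0.6 0 0 0 0.6; 0 0 0.8 0 0 0 0.6; 0 0 0.8 0 0 0 0.6; 0 0 0.8 0 0 0 0.6; 0 0 0.5 0 0 0 0.6; 0 0 0.25 0 0 0 0.6; 0 0 0 0 0 0 0.6; 0 0 0 0 0 0 0.6")

```text
time: 20.1
tcp_pos: [0.422, -0.1247, 0.0102]
orientation: [3.14, 0.002, 2.768]
force: [-0.2, 0.0, -0.8]
width: 0.0557
finger_force: 0.0
```

```bash
python3 - <<'E'
from h import *
go(.4215,-.1253,.0085,2.767)
E
```

```text
t 20.1 pos [ 0.422  -0.1247  0.0102] yaw 2.768 w 0.0557 F [-0.2  0.  -0.8] q6 -1.6
 rotvec [0.002 0.002 0.001]  shift after rot (x30mm) [ 0.009 -0.026  0.058]  before rot [ 0.009 -0.026  0.058]
```

arm_command(steps="0 -0.02 0.05 0 0 0 0.6; 0 0 0 0 0 0 0.6; 0 0 0 0 0 0 0.36; 0 0 0 0 0 0 0.3; 0 0 0 0 0 0 0.3; 0 0 0 0 0 0 0.3")

```text
time: 20.7
tcp_pos: [0.4213, -0.1255, 0.0081]
orientation: [3.14, 0.002, 2.767]
force: [-0.4, 0.3, 1.2]
width: 0.0338
finger_force: 15.0
```

arm_command(steps="0 0 -0.3 0 0 0 0.3; 0 0 -0.8 0 0 0 0.3; 0 0 -1 0 0 0 0.3; 0 0 -1 0 0 0 0.3; 0 0 -0.6 0 0 0 0.3; 0 0 -0.2 0 0 0 0.3;  0 0 0 0 0 0 0.3; 0 0 0 0 0 0 0.3")

```text
time: 21.5
tcp_pos: [0.4204, -0.1253, 0.124]
orientation: [3.14, 0.0, 2.767]
force: [0.4, -0.3, -0.3]
width: 0.0336
finger_force: 15.0
```

```bash
python3 - <<'E'
from h import *
go(.521,.1710,.12,3.1)
go(.521,.1710,.12,2.767)
E
```

```text
t 21.5 pos [ 0.4204 -0.1253  0.124 ] yaw 2.767 w 0.0336 F [ 0.4 -0.3 -0.3] q6 -1.6
 rotvec [ 0.002  0.    -0.333]  shift after rot (x30mm) [-2.941 10.007  0.132]  before rot [ 0.494 10.418  0.149]
t 21.5 pos [ 0.4204 -0.1253  0.124 ] yaw 2.767 w 0.0336 F [ 0.4 -0.3 -0.3] q6 -1.6
 rotvec [ 0.002  0.    -0.   ]  shift after rot (x30mm) [ 0.492 10.418  0.132]  before rot [ 0.494 10.418  0.149]
```

arm_command(steps="0.05 0.8 0 0 0 0 0.3; 0.05 0.96 0 0 0 0 0.3; 0.05 0.96 0 0 0 0 0.3; 0.05 0.96 0 0 0 0 0.3; 0.05 0.96 0 0 0 0 0.3; 0.05 0.96 0 0 0 0 0.3; 0.05 0.96 0 0 0 0 0.3; 0.05 0.96 0 0 0 0 0.3; 0.05 0.96 0.2 0 0 0 0.3; 0.05 0.96 0.4 0 0 0 0.3")

```text
time: 22.5
tcp_pos: [0.5106, 0.1446, 0.1063]
orientation: [3.141, 0.001, 2.767]
force: [0.1, 0.2, -0.3]
width: 0.0336
finger_force: 15.0
```

arm_command(steps="0.02 0.97 0.6 0 0 0 0.3; 0 0 0.8 0 0 0 0.3; 0 0 0.5 0 0 0 0.3; 0 0 0.2 0 0 0 0.3; 0 0 0 0 0 0 0.3; 0 0 0 0 0 0 0.3; 0 0 0 0 0 0 0.3")

```text
time: 23.2
tcp_pos: [0.5219, 0.1706, 0.0458]
orientation: [3.139, 0.003, 2.766]
force: [1.0, -0.3, 0.5]
width: 0.034
finger_force: 15.0
```

```bash
python3 - <<'E'
from h import *
go(.5201,.1710,.0355,2.767)
E
```

```text
t 23.2 pos [0.5219 0.1706 0.0458] yaw 2.766 w 0.034 F [ 1.  -0.3  0.5] q6 -0.97
 rotvec [ 0.003  0.003 -0.001]  shift after rot (x30mm) [ 0.061 -0.011  0.342]  before rot [ 0.062 -0.012  0.342]
```

arm_command(steps="0.06 -0.01 0.14 0 0.001 0 0.3; 0 0 0.1 0 0 0 0.3; 0 0 0 0 0 0 0.3; 0 0 0 0 0 0 0.3")

```text
time: 23.6
tcp_pos: [0.5191, 0.1712, 0.0371]
orientation: [3.14, 0.0, 2.767]
force: [-0.4, 0.5, -0.7]
width: 0.0337
finger_force: 15.0
```

```bash
python3 - <<'E'
from h import *
go(.5201,.1710,.0352,2.767)
E
```

```text
t 23.6 pos [0.5191 0.1712 0.0371] yaw 2.767 w 0.0337 F [-0.4  0.5 -0.7] q6 -0.97
 rotvec [ 0.001  0.    -0.   ]  shift after rot (x30mm) [-0.035  0.007  0.064]  before rot [-0.035  0.007  0.065]
```

arm_command(steps="-0.035 0.005 0.02 0 0 0 0.3; 0 0 0.04 0 0 0 0.3; 0 0 0 0 0 0 0.3")

```text
time: 23.9
tcp_pos: [0.5202, 0.171, 0.0353]
orientation: [3.14, 0.0, 2.767]
force: [-0.1, 0.4, -1.2]
width: 0.0339
finger_force: 15.0
```

arm_command(steps="0 0 0 0 0 0 0.38; 0 0 0 0 0 0 0.42; 0 0 0 0 0 0 0.5; 0 0 0 0 0 0 0.5; 0 0 -0.3 0 0 0 0.5; 0 0 -0.8 0 0 0 0.5; 0 0 -1 0 0 -0.05 0.5; 0 0 -0.8 0 0 -0.05 0.6; 0 0 0 0 0 0 0.6; 0 0 0 0 0 0 0.6")

```text
time: 24.9
tcp_pos: [0.5207, 0.171, 0.1234]
orientation: [3.139, 0.002, 2.866]
force: [0.1, 0.9, -0.1]
width: 0.0552
finger_force: 0.0
```

```bash
python3 - <<'E'
from h import *
go(.5512,-.2625,.12,2.872)
E
```

```text
t 24.9 pos [0.5207 0.171  0.1234] yaw 2.866 w 0.0552 F [ 0.1  0.9 -0.1] q6 -1.07
 rotvec [ 0.002  0.002 -0.006]  shift after rot (x30mm) [ -4.829 -13.658   0.112]  before rot [ -4.911 -13.629   0.092]
```

arm_command(steps="-0.34 -0.97 0 0 0 0 0.6; -0.34 -0.97 0 0 0 0 0.6; -0.34 -0.97 0 0 0 0 0.6; -0.34 -0.97 0 0 0 0 0.6; -0.34 -0.97 0 0 0 0 0.6; -0.34 -0.97 0 0 0 0 0.6; -0.34 -0.97 0 0 0 0 0.6; -0.34 -0.97 0 0 0 0 0.6; -0.34 -0.97 0 0 0 0 0.6; -0.34 -0.97 0 0 0 0 0.6")

```text
time: 25.9
tcp_pos: [0.5381, -0.1377, 0.1202]
orientation: [3.14, -0.002, 2.866]
force: [-0.4, 0.4, 1.0]
width: 0.0558
finger_force: 0.0
```

arm_command(steps="-0.34 -0.97 0 0 0 0 0.6; -0.34 -0.97 0 0 0 0 0.6; -0.34 -0.97 0 0 0 0 0.6; -0.4 -0.97 0 0 0 0 0.6; 0 0 0 0 0 0 0.6; 0 0 0 0 0 0 0.6")

```text
time: 26.5
tcp_pos: [0.5477, -0.2604, 0.1201]
orientation: [3.139, -0.002, 2.865]
force: [-0.6, 0.9, 0.1]
width: 0.0557
finger_force: 0.0
```

```bash
python3 - <<'E'
from h import *
go(.5512,-.2625,.0085,2.872)
T=look()
E
```

```text
t 26.5 pos [ 0.5477 -0.2604  0.1201] yaw 2.865 w 0.0557 F [-0.6  0.9  0.1] q6 -1.82
 rotvec [ 0.002 -0.002 -0.007]  shift after rot (x30mm) [-0.133 -0.036  3.721]  before rot [-0.141 -0.044  3.72 ]
slate [ 0.4477 -0.2341  2.7424] 2696 [150.  95.]
onDome [0.5944 0.2841 3.1322] 302 [40. 17.]
onDome [0.5196 0.1722 2.7732] 300 [39. 17.]
onDome [0.4572 0.2871 3.0445] 305 [39. 17.]
```

arm_command(steps="-0.13 -0.04 0.6 0 -0.001 -0.006 0.6; 0 0 0.8 0 0 0 0.6; 0 0 0.8 0 0 0 0.6; 0 0 0.8 0 0 0 0.6; 0 0 0.45 0 0 0 0.6; 0 0 0.15 0 0 0 0.6; 0 0 0 0 0 0 0.6; 0 0 0 0 0 0 0.6")

```text
time: 27.35
tcp_pos: [0.5533, -0.2628, 0.0153]
orientation: [3.141, 0.004, 2.873]
force: [-0.2, -0.0, 0.8]
width: 0.056
finger_force: 0.0
```

```bash
python3 - <<'E'
from h import *
go(.5512,-.2625,.0085,2.872)
S=snap('side')
for q in biscuits(S,(236,268,352,345),.02): print(np.round(q[:3],3),q[3],q[5])
E
```

```text
t 27.4 pos [ 0.5533 -0.2628  0.0153] yaw 2.873 w 0.056 F [-0.2 -0.   0.8] q6 -1.83
 rotvec [0.001 0.004 0.001]  shift after rot (x30mm) [ 0.069 -0.009  0.225]  before rot [ 0.07  -0.009  0.225]
[ 0.416 -0.101  0.215] 412 [84.25816596 32.24619186]
[ 0.602 -0.167  1.464] 222 [52.77386276  8.3113991 ]
[ 0.432 -0.27   0.7  ] 477 [38.96354896 17.41686096]
```

arm_command(steps="0.06 0 0.1 0 0.002 0 0.6; 0 0 0.12 0 0 0 0.6; 0 0 0 0 0 0 0.6; 0 0 0 0 0 0 0.36; 0 0 0 0 0 0 0.3; 0 0 0 0 0 0 0.3; 0 0 0 0 0 0 0.3")

```text
time: 28.1
tcp_pos: [0.5507, -0.2621, 0.0074]
orientation: [3.14, -0.0, 2.873]
force: [0.5, -0.6, -0.6]
width: 0.034
finger_force: 15.0
```

arm_command(steps="0 0 -0.3 0 0 0 0.3; 0 0 -0.8 0 0 0 0.3; 0 0 -1 0 0 0 0.3; 0 0 -1 0 0 0 0.3; 0 0 -0.6 0 0 0 0.3; 0 0 -0.2 0 0 0 0.3;  0 0 0 0 0 0 0.3; 0 0 0 0 0 0 0.3")

```text
time: 28.9
tcp_pos: [0.55, -0.2619, 0.1231]
orientation: [3.14, -0.002, 2.873]
force: [-0.2, -0.0, -0.3]
width: 0.0335
finger_force: 15.0
```

```bash
python3 - <<'E'
from h import *
go(.595,.0715,.12,2.872)
S=snap('side');T=look()
cv2.imwrite('pics/s5c.png',np.hstack([cv2.resize(S['pixels'][170:330,230:390],None,fx=2.5,fy=2.5),cv2.resize(T['pixels'][155:315,270:430],None,fx=2.5,fy=2.5)])[:,:,::-1])
E
```

```text
t 28.9 pos [ 0.55   -0.2619  0.1231] yaw 2.873 w 0.0335 F [-0.2 -0.  -0.3] q6 -1.83
 rotvec [ 0.002 -0.002  0.001]  shift after rot (x30mm) [ 1.514 11.111  0.105]  before rot [ 1.505 11.112  0.129]
slate [ 0.4317 -0.2251  3.0084] 2479 [118.  96.]
slate [ 0.6064 -0.3232  1.2013] 214 [33. 17.]
onDome [0.5943 0.2841 3.1372] 303 [40. 17.]
onDome [0.5196 0.1723 2.7703] 299 [39. 17.]
onDome [0.4573 0.2871 3.0436] 304 [39. 17.]
```

View pics/s5c.png

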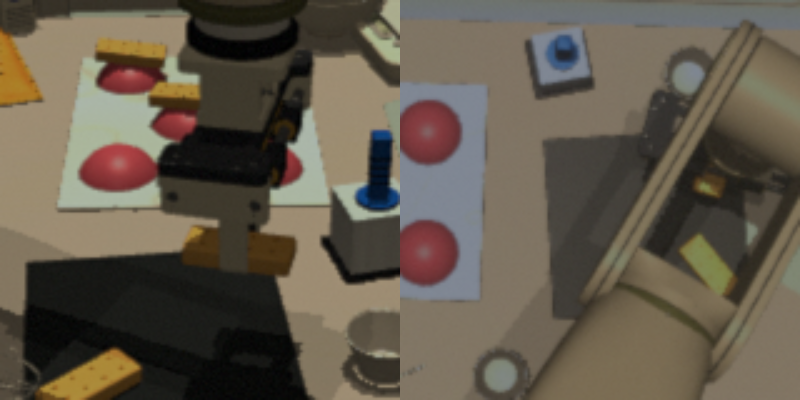

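The side crop shows the biscuit held level in the fingers (crop 238,250); the last one lies at crop (90,375). Carrying on to the dome at (.595,.0724).

arm_command(steps="0.13 0.8 0 0 0 0 0.3; 0.14 0.96 0 0 0 0 0.3; 0.14 0.96 0 0 0 0 0.3; 0.14 0.96 0 0 0 0 0.3; 0.14 0.96 0 0 0 0 0.3; 0.14 0.96 0 0 0 0 0.3; 0.14 0.96 0 0 0 0 0.3; 0.14 0.96 0 0 0 0 0.3; 0.14 0.96 0.2 0 0 0 0.3; 0.14 0.96 0.4 0 0 0 0.3")

```text
time: 30.0
tcp_pos: [0.5858, 0.0231, 0.1064]
orientation: [3.14, -0.0, 2.873]
force: [0.8, 1.5, -0.2]
width: 0.0337
finger_force: 15.0
```

arm_command(steps="0.12 0.96 0.6 0 0 0 0.3; 0.1 0.71 0.7 0 0 0 0.3; 0 0 0.5 0 0 0 0.3; 0 0 0.2 0 0 0 0.3; 0 0 0 0 0 0 0.3; 0 0 0 0 0 0 0.3; 0 0 0 0 0 0 0.3")

```text
time: 30.7
tcp_pos: [0.5935, 0.0711, 0.0481]
orientation: [3.14, 0.002, 2.872]
force: [0.7, -0.3, 0.1]
width: 0.0335
finger_force: 15.0
```

```bash
python3 - <<'E'
from h import *
go(.5946,.0715,.0347,2.872)
E
```

```text
t 30.7 pos [0.5935 0.0711 0.0481] yaw 2.872 w 0.0335 F [ 0.7 -0.3  0.1] q6 -1.27
 rotvec [ 0.002  0.002 -0.   ]  shift after rot (x30mm) [-0.031  0.021  0.447]  before rot [-0.031  0.02   0.447]
```

arm_command(steps="-0.03 0.02 0.2 0 0 0 0.3; 0 0 0.15 0 0 0 0.3; 0 0 0 0 0 0 0.3; 0 0 0 0 0 0 0.3")

```text
time: 31.1
tcp_pos: [0.5933, 0.0723, 0.036]
orientation: [3.14, -0.001, 2.873]
force: [0.9, -0.2, 0.0]
width: 0.0334
finger_force: 15.0
```

```bash
python3 - <<'E'
from h import *
go(.5946,.0715,.0347,2.872)
E
```

```text
t 31.1 pos [0.5933 0.0723 0.036 ] yaw 2.873 w 0.0334 F [ 0.9 -0.2  0. ] q6 -1.27
 rotvec [ 0.001 -0.001  0.001]  shift after rot (x30mm) [-0.048 -0.015  0.044]  before rot [-0.048 -0.015  0.044]
```

arm_command(steps="-0.045 -0.015 0.02 0 0 0 0.3; 0 0 0.025 0 0 0 0.3; 0 0 0 0 0 0 0.3")

```text
time: 31.4
tcp_pos: [0.5948, 0.0716, 0.035]
orientation: [3.14, -0.0, 2.873]
force: [-0.3, 0.3, 0.0]
width: 0.0334
finger_force: 15.0
```

arm_command(steps="0 0 0 0 0 0 0.38; 0 0 0 0 0 0 0.42; 0 0 0 0 0 0 0.5; 0 0 0 0 0 0 0.5; 0 0 -0.3 0 0 0 0.5; 0 0 -0.8 0 0 0 0.5; 0 0 -1 0 0 0.02 0.5; 0 0 -0.8 0 0 0.145 0.6; 0 0 0 0 0 0.145 0.6; 0 0 0 0 0 0.145 0.6")

```text
time: 32.4
tcp_pos: [0.596, 0.0715, 0.1245]
orientation: [3.138, 0.002, 2.412]
force: [0.0, -1.0, -0.4]
width: 0.0553
finger_force: 0.0
```

arm_command(steps="0 0 0 0 0 0.145 0.6; 0 0 0 0 0 0.145 0.6; 0 0 0 0 0 0.145 0.6; 0 0 0 0 0 0.145 0.6; 0 0 0 0 0 0.145 0.6; 0 0 0 0 0 0.145 0.6; 0 0 0 0 0 0.145 0.6; 0 0 0 0 0 0.145 0.6; 0 0 0 0 0 0.145 0.6; 0 0 0 0 0 0.145 0.6")

```text
time: 33.4
tcp_pos: [0.595, 0.0714, 0.1228]
orientation: [-3.141, -0.002, 0.962]
force: [0.6, -0.4, -0.1]
width: 0.0557
finger_force: 0.0
```

```bash
python3 - <<'E'
from h import *
go(.4335,-.2712,.12,.70)
T=look()
E
```

```text
t 33.4 pos [0.595  0.0714 0.1228] yaw 0.962 w 0.0557 F [ 0.6 -0.4 -0.1] q6 0.64
 rotvec [-0.    -0.002  0.262]  shift after rot (x30mm) [-11.475   5.268   0.095]  before rot [-12.448   2.119   0.073]
slate [ 0.4346 -0.2704  0.695 ] 319 [40. 18.]
onDome [0.5381 0.118  0.1229] 2546 [163. 114.]
onDome [0.5939 0.284  0.0042] 306 [41. 17.]
onDome [0.5214 0.1662 3.0249] 157 [33. 11.]
onDome [0.4571 0.2872 3.0417] 306 [39. 17.]
onDome [0.3897 0.1396 1.5397] 551 [82. 16.]
```

arm_command(steps="0 0 0 0 0 0.13 0.6; 0 0 0 0 0 0.132 0.6; -0.96 0.44 0 0 0 0 0.6; -0.96 0.44 0 0 0 0 0.6; -0.96 0.44 0 0 0 0 0.6; -0.96 0.44 0 0 0 0 0.6; -0.96 0.44 0 0 0 0 0.6; -0.96 0.44 0 0 0 0 0.6; -0.96 0.44 0 0 0 0 0.6; -0.96 0.44 0 0 0 0 0.6")

```text
time: 34.45
tcp_pos: [0.4875, -0.1595, 0.1224]
orientation: [-3.141, -0.001, 0.709]
force: [0.9, -0.4, -0.9]
width: 0.0559
finger_force: 0.0
```

arm_command(steps="-0.96 0.44 0 0 0 0 0.6; -0.96 0.44 0 0 0 0 0.6; -0.96 0.44 0 0 0 0 0.6; -0.92 0.44 0 0 0 0 0.6; 0 0 0 0 0 0 0.6; 0 0 0 0 0 0 0.6; 0 0 0 0 0 0 0.6")

```text
time: 35.15
tcp_pos: [0.4358, -0.2718, 0.1217]
orientation: [-3.141, -0.002, 0.707]
force: [-0.6, 0.1, 0.5]
width: 0.0559
finger_force: 0.0
```

```bash
python3 - <<'E'
from h import *
go(.4338,-.2714,.0085,.697)
T=look()
E
```

```text
t 35.1 pos [ 0.4358 -0.2718  0.1217] yaw 0.707 w 0.0559 F [-0.6  0.1  0.5] q6 0.2
 rotvec [-0.001 -0.002  0.01 ]  shift after rot (x30mm) [-0.042 -0.053  3.773]  before rot [-0.047 -0.05   3.773]
slate [ 0.4577 -0.2846  2.4257] 1154 [119.  39.]
onDome [0.5943 0.2841 3.1353] 303 [40. 17.]
onDome [0.597  0.072  2.8523] 294 [39. 17.]
onDome [0.5197 0.1722 2.7755] 301 [39. 17.]
onDome [0.4571 0.2872 3.0417] 306 [39. 17.]
```

arm_command(steps="-0.04 -0.05 0.6 0 0 0.01 0.6; 0 0 0.8 0 0 0 0.6; 0 0 0.8 0 0 0 0.6; 0 0 0.8 0 0 0 0.6; 0 0 0.45 0 0 0 0.6; 0 0 0.2 0 0 0 0.6; 0 0 0 0 0 0 0.6; 0 0 0 0 0 0 0.6; 0 0 0 0 0 0 0.6")

```text
time: 36.1
tcp_pos: [0.4345, -0.2726, 0.0133]
orientation: [3.14, -0.002, 0.696]
force: [-0.2, 0.3, -0.3]
width: 0.0557
finger_force: 0.0
```

```bash
python3 - <<'E'
from h import *
go(.4338,-.2714,.008,.697)
E
```

```text
t 36.1 pos [ 0.4345 -0.2726  0.0133] yaw 0.696 w 0.0557 F [-0.2  0.3 -0.3] q6 0.21
 rotvec [ 0.001 -0.002 -0.001]  shift after rot (x30mm) [ 0.009 -0.046  0.176]  before rot [ 0.009 -0.046  0.176]
```

arm_command(steps="0.01 -0.045 0.1 0 -0.001 0 0.6; 0 0 0.08 0 0 0 0.6; 0 0 0 0 0 0 0.6; 0 0 0 0 0 0 0.36; 0 0 0 0 0 0 0.3; 0 0 0 0 0 0 0.3; 0 0 0 0 0 0 0.3")

```text
time: 36.8
tcp_pos: [0.433, -0.2708, 0.0066]
orientation: [-3.141, -0.0, 0.696]
force: [-0.6, -0.1, 0.1]
width: 0.0335
finger_force: 15.0
```

arm_command(steps="0 0 -0.3 0 0 0 0.3; 0 0 -0.8 0 0 0 0.3; 0 0 -1 0 0 0 0.3; 0 0 -1 0 0 0 0.3; 0 0 -0.6 0 0 0 0.3; 0 0 -0.2 0 0 0 0.3;  0 0 0 0 0 0 0.3; 0 0 0 0 0 0 0.3")

```text
time: 37.6
tcp_pos: [0.4324, -0.2704, 0.1225]
orientation: [-3.139, 0.0, 0.696]
force: [0.2, 0.4, -0.2]
width: 0.034
finger_force: 15.0
```

```bash
python3 - <<'E'
from h import *
go(.447,.0725,.12,.697)
E
```

```text
t 37.6 pos [ 0.4324 -0.2704  0.1225] yaw 0.696 w 0.034 F [ 0.2  0.4 -0.2] q6 0.22
 rotvec [-0.002  0.    -0.001]  shift after rot (x30mm) [ 7.709 -8.453  0.084]  before rot [ 7.699 -8.462  0.103]
```

arm_command(steps="0.6 -0.66 0 0 0 0 0.3; 0.86 -0.94 0 0 0 0 0.3; 0.86 -0.94 0 0 0 0 0.3; 0.86 -0.94 0 0 0 0 0.3; 0.86 -0.94 0 0 0 0 0.3; 0.86 -0.94 0 0 0 0 0.3; 0.86 -0.94 0 0 0 0 0.3; 0.86 -0.94 0.2 0 0 0 0.3; 0.86 -0.94 0.5 0 0 0 0.3; 0.2 -0.27 0.7 0 0 0 0.3")

```text
time: 38.6
tcp_pos: [0.447, 0.0746, 0.0809]
orientation: [-3.14, -0.001, 0.698]
force: [0.9, -0.8, -0.8]
width: 0.0339
finger_force: 15.0
```

arm_command(steps="0 0 0.7 0 0 0 0.3; 0 0 0.3 0 0 0 0.3; 0 0 0.1 0 0 0 0.3; 0 0 0 0 0 0 0.3; 0 0 0 0 0 0 0.3; 0 0 0 0 0 0 0.3")

```text
time: 39.2
tcp_pos: [0.4482, 0.0712, 0.0499]
orientation: [3.142, -0.002, 0.695]
force: [0.3, -0.3, -0.4]
width: 0.0338
finger_force: 15.0
```

```bash
python3 - <<'E'
from h import *
go(.4464,.0723,.0338,.697)
E
```

```text
t 39.2 pos [0.4482 0.0712 0.0499] yaw 0.695 w 0.0338 F [ 0.3 -0.3 -0.4] q6 0.92
 rotvec [ 0.    -0.002 -0.002]  shift after rot (x30mm) [-0.023 -0.067  0.536]  before rot [-0.024 -0.067  0.536]
```

arm_command(steps="-0.02 -0.065 0.26 0 0 0 0.3; 0 0 0.16 0 0 0 0.3; 0 0 0 0 0 0 0.3; 0 0 0 0 0 0 0.3")

```text
time: 39.6
tcp_pos: [0.4461, 0.0726, 0.0365]
orientation: [-3.141, -0.001, 0.696]
force: [0.7, -0.5, 3.2]
width: 0.0338
finger_force: 15.0
```

```bash
python3 - <<'E'
from h import *
go(.4464,.0723,.0338,.697)
E
```

```text
t 39.6 pos [0.4461 0.0726 0.0365] yaw 0.696 w 0.0338 F [ 0.7 -0.5  3.2] q6 0.92
 rotvec [-0.    -0.001 -0.001]  shift after rot (x30mm) [0.001 0.013 0.091]  before rot [0.001 0.013 0.091]
```

arm_command(steps="0 0 0 0 0 0 0.3")

```text
time: 39.7
tcp_pos: [0.446, 0.0726, 0.0365]
orientation: [-3.141, -0.001, 0.696]
force: [0.8, -0.4, 4.1]
width: 0.0338
finger_force: 15.0
```

arm_command(steps="0 0 0.02 0 0 0 0.3; 0 0 0 0 0 0 0.3")

```text
time: 39.9
tcp_pos: [0.4461, 0.0727, 0.0362]
orientation: [-3.141, -0.001, 0.696]
force: [0.3, -0.3, 7.1]
width: 0.0338
finger_force: 15.0
```

arm_command(steps="0 0 -0.03 0 0 0 0.3; 0 0 0 0 0 0 0.38; 0 0 0 0 0 0 0.42; 0 0 0 0 0 0 0.5; 0 0 0 0 0 0 0.5; 0 0 -0.3 0 0 0 0.5; 0 0 -0.8 0 0 0 0.5; 0 0 -1 0 0 0 0.5; 0 0 -1 0 0 0 0.5; 0 0 0 0 0 0 0.6")

```text
time: 40.9
tcp_pos: [0.4489, 0.0727, 0.135]
orientation: [3.138, -0.007, 0.696]
force: [0.9, 0.5, 0.5]
width: 0.0509
finger_force: 0.0
```

arm_command(steps="-0.64 0.77 0 0 0 0 0.6; -0.64 0.77 0 0 0 0 0.6; -0.64 0.77 0 0 0 0 0.6; -0.64 0.77 0 0 0 0 0.6; -0.64 0.77 0 0 0 0 0.6; -0.64 0.77 0 0 0 0 0.6; -0.64 0.77 0 0 0 0 0.6; -0.64 0.77 0 0 0 0 0.6; 0 0 0 0 0 0 0.6")

```text
time: 41.8
tcp_pos: [0.4458, -0.1706, 0.1293]
orientation: [-3.141, 0.001, 0.693]
force: [0.7, -0.1, -0.2]
width: 0.0557
finger_force: 0.0
```

```bash
python3 - <<'E'
from h import *
go(.5966,.2829,.12,.0)
T=look();S=snap('side')
cv2.imwrite('pics/s6c.png',np.hstack([cv2.resize(S['pixels'][175:265,260:380],None,fx=3.2,fy=3.2),cv2.resize(T['pixels'][185:275,185:305],None,fx=3.2,fy=3.2)])[:,:,::-1])
E
```

```text
t 41.8 pos [ 0.4458 -0.1706  0.1293] yaw 0.693 w 0.0557 F [ 0.7 -0.1 -0.2] q6 0.41
 rotvec [-0.     0.001  0.693]  shift after rot (x30mm) [  5.027 -15.118   0.309]  before rot [13.524 -8.422  0.302]
slate [ 0.4765 -0.1912  2.1168] 2046 [115.  72.]
slate [ 0.4222 -0.291   2.693 ] 482 [83. 14.]
onDome [0.5943 0.2841 3.1379] 302 [40. 17.]
onDome [0.5971 0.0721 2.8466] 290 [39. 17.]
onDome [0.5196 0.1723 2.775 ] 301 [39. 17.]
onDome [0.4639 0.0848 0.5853] 267 [36. 16.]
onDome [0.4573 0.2871 3.0436] 304 [39. 17.]
```

View pics/s6c.png

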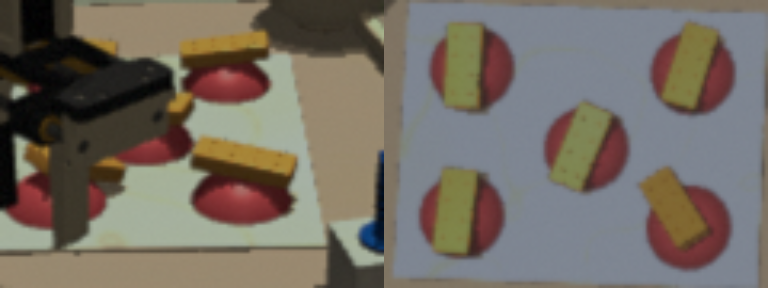

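The picture shows the fifth biscuit (right crop 674,208) slid or knocked about 2 cm towards (+x,+y) on its dome and leaning. The other four sit well. I'll pick it up, lay it flat on the slate and place it again.

```bash
python3 - <<'E'
from h import *
go(.4633,.0838,.08,.6)
for q in biscuits(snap('top'),(265,235,310,275),.036): print(q[:4])
S=snap('side')
h=cv2.cvtColor(S['pixels'],cv2.COLOR_RGB2HSV)
for c,a,m in blobs(S,(10,90,45),(38,255,255),60,(250,215,310,245)): print(c,a)
E
```

```text
t 41.9 pos [ 0.4458 -0.1679  0.129 ] yaw 0.694 w 0.0556 F [-0.1 -0.8 -0.7] q6 0.41
 rotvec [-0.002  0.     0.094]  shift after rot (x30mm) [ 5.219 -6.595  1.633]  before rot [ 5.815 -6.073  1.646]
(np.float64(0.46412586396173633), np.float64(0.08490076855585364), np.float64(0.5930513237759762), np.int32(269))
[272.11940299 223.59701493] 67
[292.54022989 227.73563218] 87
```

arm_command(steps="0 0 0 0 0 0.095 0.6; 0.745 -0.94 0 0 0 0 0.6; 0.745 -0.94 0 0 0 0 0.6; 0.745 -0.94 0 0 0 0 0.6; 0.745 -0.94 0 0 0 0 0.6; 0.745 -0.94 0 0 0 0 0.6; 0.745 -0.94 0.4 0 0 0 0.6; 0.745 -0.95 0.7 0 0 0 0.6; 0 0 0.5 0 0 0 0.6; 0 0 0 0 0 0 0.6")

```text
time: 43.0
tcp_pos: [0.4609, 0.0857, 0.0792]
orientation: [-3.138, 0.004, 0.605]
force: [-0.5, -0.4, 0.4]
width: 0.056
finger_force: 0.0
```

arm_command(steps="0 0 0 0 0 0 0.6; 0 0 0 0 0 0 0.6")

```text
time: 43.2
tcp_pos: [0.4641, 0.0836, 0.0826]
orientation: [-3.141, -0.001, 0.6]
force: [-0.5, -0.4, 0.8]
width: 0.0557
finger_force: 0.0
```

```bash
python3 - <<'E'
from h import *
go(.4633,.0838,.032,.597)
E
```

```text
t 43.2 pos [0.4641 0.0836 0.0826] yaw 0.6 w 0.0557 F [-0.5 -0.4  0.8] q6 1.04
 rotvec [-0.    -0.001  0.003]  shift after rot (x30mm) [-0.018 -0.019  1.688]  before rot [-0.02  -0.019  1.688]
```

arm_command(steps="-0.02 -0.02 0.5 0 0 0 0.6; 0 0 0.5 0 0 0 0.6; 0 0 0.4 0 0 0 0.6; 0 0 0.25 0 0 0 0.6; 0 0 0.05 0 0 0 0.6; 0 0 0 0 0 0 0.6; 0 0 0 0 0 0 0.6")

```text
time: 43.9
tcp_pos: [0.4632, 0.084, 0.0312]
orientation: [-3.141, -0.001, 0.601]
force: [-0.5, -0.6, -0.2]
width: 0.0555
finger_force: 0.0
```

arm_command(steps="0 0 0 0 0 0 0.45; 0 0 0 0 0 0 0.38; 0 0 0 0 0 0 0.3; 0 0 0 0 0 0 0.3; 0 0 0 0 0 0 0.3; 0 0 -0.3 0 0 0 0.3; 0 0 -0.8 0 0 0 0.3; 0 0 -0.9 0 0 0 0.3; 0 0 -0.9 0 0 0 0.3; 0 0 0 0 0 0 0.3")

```text
time: 44.9
tcp_pos: [0.4656, 0.0841, 0.1224]
orientation: [3.139, -0.006, 0.601]
force: [0.9, -0.1, 0.2]
width: 0.0339
finger_force: 15.0
```

```bash
python3 - <<'E'
from h import *
go(.49,-.19,.12,.6)
S=snap('side');cv2.imwrite('pics/s7c.png',cv2.resize(S['pixels'][170:270,240:390],None,fx=4,fy=4)[:,:,::-1])
E
```

```text
t 44.9 pos [0.4656 0.0841 0.1224] yaw 0.601 w 0.0339 F [ 0.9 -0.1  0.2] q6 1.04
 rotvec [ 0.003 -0.006  0.001]  shift after rot (x30mm) [-4.487  8.002  0.08 ]  before rot [-4.495  7.998  0.074]
```

View pics/s7c.png

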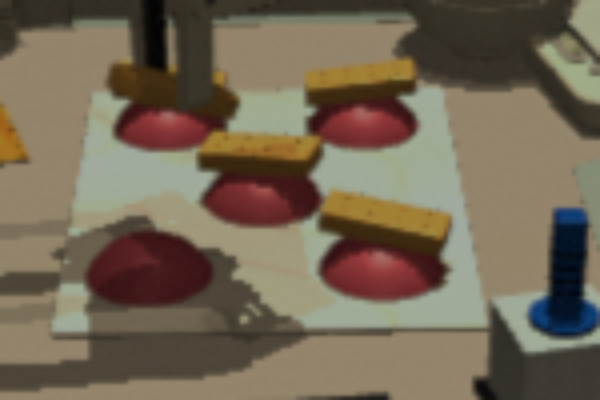

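The side crop shows dome (.4475,.0733) empty again (crop 150,268) and the biscuit held in the fingers (width 33.9 mm). Laying it on the slate.

arm_command(steps="-0.5 0.89 0 0 0 0 0.3; -0.5 0.89 0 0 0 0 0.3; -0.5 0.89 0 0 0 0 0.3; -0.5 0.89 0 0 0 0 0.3; -0.5 0.89 0 0 0 0 0.3; -0.5 0.89 0.3 0 0 0 0.3; -0.5 0.89 0.5 0 0 0 0.3; -0.5 0.89 0.6 0 0 0 0.3; -0.48 0.88 0.7 0 0 0 0.3; 0 0 0.7 0 0 0 0.3")

```text
time: 45.95
tcp_pos: [0.4869, -0.193, 0.0318]
orientation: [-3.141, 0.001, 0.598]
force: [0.3, 0.3, 1.0]
width: 0.0338
finger_force: 15.0
```

arm_command(steps="0 0 0.3 0 0 0 0.3; 0 0 0.1 0 0 0 0.3; 0 0 0.1 0 0 0 0.3; 0 0 0 0 0 0 0.3")

```text
time: 46.35
tcp_pos: [0.4879, -0.1896, 0.0189]
orientation: [-3.141, -0.001, 0.602]
force: [1.1, 0.8, 0.6]
width: 0.0339
finger_force: 15.0
```

arm_command(steps="0 0 0.1 0 0 0 0.3; 0 0 0.1 0 0 0 0.3; 0 0 0 0 0 0 0.3")

```text
time: 46.65
tcp_pos: [0.4879, -0.19, 0.0125]
orientation: [3.142, -0.001, 0.601]
force: [0.7, -1.7, 2.0]
width: 0.034
finger_force: 15.0
```

arm_command(steps="0 0 0.05 0 0 0 0.3; 0 0 0 0 0 0 0.45; 0 0 0 0 0 0 0.6; 0 0 0 0 0 0 0.6; 0 0 -0.6 0 0 0 0.6; 0 0 -1 0 0 0 0.6; 0 0 -1 0 0 0 0.6; 0 0 -1 0 0 0 0.6; 0.55 -0.8 0 0 0 0 0.6; 0.55 -0.8 0 0 0 0 0.6")

```text
time: 47.65
tcp_pos: [0.4884, -0.1319, 0.1204]
orientation: [3.14, -0.002, 0.599]
force: [0.2, 1.0, -0.6]
width: 0.0556
finger_force: 0.0
```

arm_command(steps="0.55 -0.8 0 0 0 0 0.6; 0.55 -0.8 0 0 0 0 0.6; 0.55 -0.8 0 0 0 0 0.6; 0.55 -0.8 0 0 0 0 0.6; 0.55 -0.8 0 0 0 0 0.6; 0 0 0 0 0 0 0.6; 0 0 0 0 0 0 0.6")

```text
time: 48.35
tcp_pos: [0.4876, 0.0142, 0.1189]
orientation: [-3.141, 0.0, 0.603]
force: [0.0, 0.1, 0.2]
width: 0.0554
finger_force: 0.0
```

```bash
python3 - <<'E'
from h import *
T=look(); S=snap('side')
for q in biscuits(S,(236,268,352,345),.02): print('S',np.round(q[:3],4),q[3],q[5])
go(.488,-.19,.12,.6)
E
```

```text
slate [ 0.489  -0.1907  0.6006] 307 [40. 17.]
onDome [0.5943 0.2841 3.1363] 303 [40. 17.]
onDome [0.5839 0.0467 1.2919] 727 [59. 33.]
onDome [0.491  0.1293 3.0356] 586 [117.  13.]
onDome [0.5196 0.1723 2.7744] 302 [39. 17.]
onDome [0.5073 0.0463 1.4831] 638 [62. 23.]
onDome [0.4571 0.2872 3.0417] 306 [39. 17.]
S [ 0.3941 -0.0922  0.002 ] 200 [38.21599752 11.89062728]
S [ 0.5989 -0.1628  1.5555] 420 [81.2647905  11.50296547]
S [ 0.3747 -0.2247  1.6554] 197 [97.18382106  3.45239694]
S [ 0.4852 -0.192   0.5907] 406 [40.06316868 17.79588069]
S [ 0.5759 -0.3359  0.0305] 86 [16.85133023  6.23149583]
t 48.5 pos [0.4877 0.0132 0.1189] yaw 0.601 w 0.0557 F [-0.3  0.1  0.6] q6 0.89
 rotvec [-0.001  0.     0.001]  shift after rot (x30mm) [-3.817  5.595 -0.037]  before rot [-3.82   5.593 -0.041]
```

arm_command(steps="-0.64 0.94 0 0 0 0 0.6; -0.64 0.94 0 0 0 0 0.6; -0.64 0.94 0 0 0 0 0.6; -0.64 0.94 0 0 0 0 0.6; -0.64 0.94 0 0 0 0 0.6; -0.64 0.93 0.4 0 0 0 0.6; 0 0 0.8 0 0 0 0.6; 0 0 0.8 0 0 0 0.6; 0 0 0.8 0 0 0 0.6; 0 0 0.5 0 0 0 0.6")

```text
time: 49.45
tcp_pos: [0.4866, -0.1913, 0.0177]
orientation: [-3.139, 0.001, 0.599]
force: [0.1, 0.9, -0.0]
width: 0.0557
finger_force: 0.0
```

arm_command(steps="0 0 0.15 0 0 0 0.6; 0 0 0 0 0 0 0.6; 0 0 0 0 0 0 0.6")

```text
time: 49.75
tcp_pos: [0.489, -0.1911, 0.0165]
orientation: [3.141, -0.001, 0.601]
force: [1.4, 0.3, 0.6]
width: 0.0558
finger_force: 0.0
```

```bash
python3 - <<'E'
from h import *
go(.488,-.1915,.0085,.6)
E
```

```text
t 49.8 pos [ 0.489  -0.1911  0.0165] yaw 0.601 w 0.0558 F [1.4 0.3 0.6] q6 0.5
 rotvec [ 0.    -0.001  0.001]  shift after rot (x30mm) [-0.034 -0.006  0.265]  before rot [-0.035 -0.007  0.265]
```

arm_command(steps="-0.03 0 0.15 0 0 0 0.6; 0 0 0.1 0 0 0 0.6; 0 0 0 0 0 0 0.6; 0 0 0 0 0 0 0.36; 0 0 0 0 0 0 0.3; 0 0 0 0 0 0 0.3; 0 0 0 0 0 0 0.3")

```text
time: 50.45
tcp_pos: [0.4875, -0.1911, 0.0079]
orientation: [-3.141, -0.0, 0.601]
force: [-0.6, 0.1, -0.1]
width: 0.0344
finger_force: 15.0
```

arm_command(steps="0 0 -0.3 0 0 0 0.3; 0 0 -0.8 0 0 0 0.3; 0 0 -1 0 0 0 0.3; 0 0 -1 0 0 0 0.3; 0 0 -0.6 0 0 0 0.3; 0 0 -0.2 0 0 0 0.3;  0 0 0 0 0 0 0.3; 0 0 0 0 0 0 0.3")

```text
time: 51.25
tcp_pos: [0.4868, -0.1908, 0.1237]
orientation: [-3.139, 0.001, 0.601]
force: [0.4, 0.4, 0.0]
width: 0.0339
finger_force: 15.0
```

```bash
python3 - <<'E'
from h import *
go(.447,.0725,.12,.6)
S=snap('side')
T=snap('top')
for c,a,m in blobs(T,(165,80,60),(180,255,255),400,(185,180,310,280)): print('dome',cast(T,c,.005).round(4),a)
for c,a,m in blobs(S,(15,90,40),(38,255,255),100,(150,230,370,345)): print(c.round(1),a)
print(proj(S,get_state()['tcp_pos']))
E
```

```text
t 51.2 pos [ 0.4868 -0.1908  0.1237] yaw 0.601 w 0.0339 F [0.4 0.4 0. ] q6 0.5
 rotvec [-0.002  0.001  0.001]  shift after rot (x30mm) [ 3.861 -7.994  0.124]  before rot [ 3.867 -7.99   0.14 ]
dome [0.4477 0.0734] 492
[283.  253.1] 338
[291.68403054 252.99033219]
```

arm_command(steps="0.43 -0.89 0 0 0 0 0.3; 0.43 -0.89 0 0 0 0 0.3; 0.43 -0.89 0 0 0 0 0.3; 0.43 -0.89 0 0 0 0 0.3; 0.43 -0.89 0 0 0 0 0.3; 0.43 -0.89 0 0 0 0 0.3; 0.43 -0.89 0.2 0 0 0 0.3; 0.43 -0.89 0.4 0 0 0 0.3; 0.42 -0.87 0.6 0 0 0 0.3; 0 0 0.7 0 0 0 0.3")

```text
time: 52.35
tcp_pos: [0.4465, 0.0749, 0.0669]
orientation: [-3.139, -0.0, 0.603]
force: [0.9, -0.8, -0.6]
width: 0.034
finger_force: 15.0
```

arm_command(steps="0 0 0.5 0 0 0 0.3; 0 0 0.15 0 0 0 0.3; 0 0 0 0 0 0 0.3; 0 0 0 0 0 0 0.3; 0 0 0 0 0 0 0.3")

```text
time: 52.85
tcp_pos: [0.4482, 0.0719, 0.0495]
orientation: [-3.141, -0.001, 0.6]
force: [0.0, -0.2, 0.4]
width: 0.0339
finger_force: 15.0
```

```bash
python3 - <<'E'
from h import *
go(.4467,.0726,.035,.6)
E
```

```text
t 52.9 pos [0.4482 0.0719 0.0495] yaw 0.6 w 0.0339 F [ 0.  -0.2  0.4] q6 1.02
 rotvec [-0.    -0.001  0.   ]  shift after rot (x30mm) [-0.03  -0.047  0.482]  before rot [-0.03  -0.047  0.482]
```

arm_command(steps="-0.03 -0.045 0.24 0 0 0 0.3; 0 0 0.16 0 0 0 0.3; 0 0 0 0 0 0 0.3; 0 0 0 0 0 0 0.3")

```text
time: 53.25
tcp_pos: [0.4456, 0.0727, 0.0363]
orientation: [-3.14, 0.001, 0.601]
force: [-0.8, 0.8, -0.4]
width: 0.0337
finger_force: 15.0
```

```bash
python3 - <<'E'
from h import *
go(.4467,.0726,.0348,.6)
E
```

```text
t 53.2 pos [0.4456 0.0727 0.0363] yaw 0.601 w 0.0337 F [-0.8  0.8 -0.4] q6 1.02
 rotvec [-0.001  0.001  0.001]  shift after rot (x30mm) [0.028 0.023 0.049]  before rot [0.028 0.023 0.049]
```

arm_command(steps="0.028 0.02 0.02 0 0 0 0.3; 0 0 0.025 0 0 0 0.3; 0 0 0 0 0 0 0.3")

```text
time: 53.55
tcp_pos: [0.447, 0.0727, 0.0352]
orientation: [-3.141, -0.0, 0.601]
force: [0.4, 0.0, -0.2]
width: 0.034
finger_force: 15.0
```

arm_command(steps="0 0 0 0 0 0 0.38; 0 0 0 0 0 0 0.42; 0 0 0 0 0 0 0.5; 0 0 0 0 0 0 0.5; 0 0 -0.3 0 0 0 0.5; 0 0 -0.8 0 0 0 0.5; 0 0 -1 0 0 0 0.5; 0 0 -1 0 0 0 0.5; 0 0 -0.5 0 0 0 0.6; 0 0 0 0 0 0 0.6")

```text
time: 54.55
tcp_pos: [0.4492, 0.0728, 0.1468]
orientation: [3.14, -0.005, 0.601]
force: [0.4, 0.2, 0.4]
width: 0.055
finger_force: 0.0
```

arm_command(steps="-0.54 0.83 0 0 0 0 0.6; -0.54 0.83 0 0 0 0 0.6; -0.54 0.83 0 0 0 0 0.6; -0.54 0.83 0 0 0 0 0.6; -0.54 0.83 0 0 0 0 0.6; -0.54 0.83 0 0 0 0 0.6; -0.54 0.83 0 0 0 0 0.6; -0.54 0.83 0 0 0 0 0.6; 0 0 0 0 0 0 0.6; 0 0 0 0 0 0 0.6")

```text
time: 55.55
tcp_pos: [0.452, -0.1649, 0.1419]
orientation: [-3.139, 0.001, 0.599]
force: [-0.4, 0.5, -0.2]
width: 0.0555
finger_force: 0.0
```

```bash
python3 - <<'E'
from h import *
T=look()
for c,a,m in blobs(T,(100,80,30),(130,255,255),10,(315,160,355,200)): print('pin',c,a,cast(T,c,.129),cast(T,c,.062))
S=snap('side')
cv2.imwrite('pics/s8c.png',np.hstack([cv2.resize(S['pixels'][175:265,260:380],None,fx=3.2,fy=3.2),cv2.resize(T['pixels'][185:275,185:305],None,fx=3.2,fy=3.2)])[:,:,::-1])
go(.595,.0724,.12,2.85)
E
```

```text
slate [ 0.4776 -0.1712  1.2857] 1256 [86. 78.]
slate [ 0.5261 -0.2388  1.0945] 665 [65. 24.]
slate [ 0.4297 -0.2855  2.7102] 504 [89. 14.]
onDome [0.5943 0.2841 3.137 ] 302 [40. 17.]
onDome [0.5971 0.0721 2.8466] 290 [39. 17.]
onDome [0.5197 0.1724 2.7717] 301 [39. 17.]
onDome [0.4572 0.2872 3.0407] 305 [39. 17.]
onDome [0.4486 0.0716 0.6088] 303 [39. 17.]
pin [334.57936508 175.42857143] 126 [ 0.67092072 -0.08700591] [ 0.68446424 -0.08872293]
t 55.6 pos [ 0.4523 -0.164   0.1423] yaw 0.601 w 0.0557 F [0.3 0.  0.1] q6 0.51
 rotvec [-0.002  0.001  0.893]  shift after rot (x30mm) [ 2.29  -8.915  0.743]  before rot [ 8.379 -3.808  0.749]
```

View pics/s8c.png

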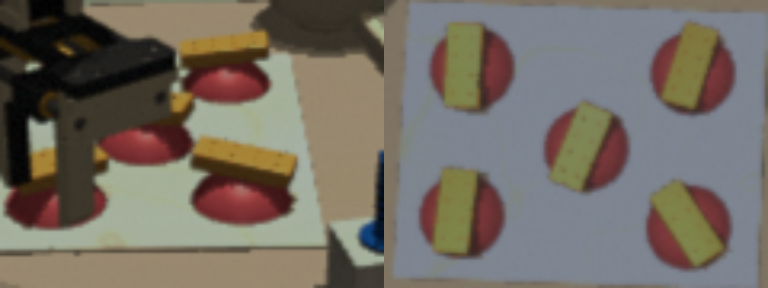

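All five are balanced: the top crop shows every bar centred within about 2.5 mm (464,66; 690,66; 581,145; 456,211; 687,223). Next is the pin, so I'll take a close look at its stand.

```bash
python3 - <<'E'
from h import *
T=snap('top');S=snap('side')
def ann(d,box,f): return cv2.resize(d['pixels'][box[1]:box[3],box[0]:box[2]],None,fx=f,fy=f,interpolation=cv2.INTER_NEAREST)
im=np.hstack([ann(T,(314,157,354,202),10),ann(S,(360,215,400,260),10)]);im=cv2.convertScaleAbs(im,alpha=1.4);cv2.imwrite('pics/p1.png',im[:,:,::-1])
for p in((.675,-.087,.062),(.675,-.087,.129)): print(proj(T,p).round(1),proj(S,p).round(1))
h=cv2.cvtColor(T['pixels'],cv2.COLOR_RGB2HSV)
for lo,hi,n in(((95,60,30),(135,255,255),'blueT'),):
  for c,a,m in blobs(T,lo,hi,8,(315,160,355,200)): print(n,c.round(1),a,cv2.boundingRect(m))
for c,a,m in blobs(S,(95,60,20),(135,255,255),8,(362,215,400,262)): print('S',c.round(1),a,cv2.boundingRect(m))
m=cv2.inRange(h,(0,0,95),(180,80,255));m[:,:318]=0;m[:,350:]=0;m[:160]=0;m[200:]=0
E
```

```text
[334.  178.6] [378.  249.5]
[334.6 174. ] [379.7 222.8]
blueT [334.7 175.5] 142 (328, 169, 14, 14)
S [381.2 240.1] 293 (372, 222, 18, 32)
```

View pics/p1.png

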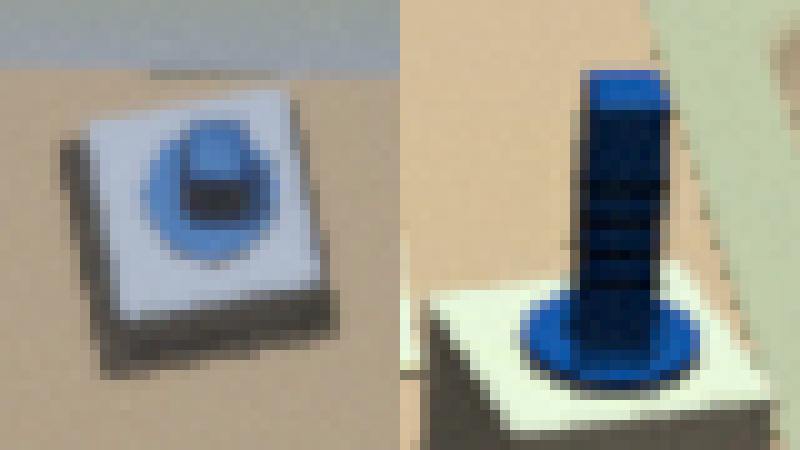

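The left crop shows the stand top (corners near 90,122 / 290,92 / 322,283 / 120,315) with the collar centred near (210,193). The right crop shows the handle upright at (622,80–330), nearly square-on to the world axes.

```bash
python3 - <<'E'
from h import *
T=snap('top');S=snap('side')
t=lambda u,v,z:cast(T,(314+u/10-.5,157+v/10-.5),z).round(4)
s=lambda u,v,z:cast(S,(360+(u-400)/10-.5,215+v/10-.5),z).round(4)
print('block',t(205.5,203,.062),[t(*c,.062) for c in((90,122),(290,92),(322,283),(120,315))])
print('collar',t(212,193,.066),'handle top',t(215,150,.129))
print('side collar',s(610,340,.065),'htop',s(627,90,.129))
print('timer hole T',cast(T,(443,240),.04),'S',cast(S,(298.92,364.7),.04))
for d,b,n in((T,(425,215,465,258),'T'),(S,(275,335,345,405),'S')):
  for c,a,m in blobs(d,(0,0,150) if n=='S' else (0,0,120),(180,70,255),200,b): print(n,c,a,cv2.minAreaRect(np.argwhere(m)[:,::-1].astype(np.float32)))
go(.673,-.087,.16,3.14)
E
```

```text
block [ 0.6803 -0.0872] [array([ 0.7042, -0.0526]), array([ 0.7141, -0.1119]), array([ 0.6568, -0.122 ]), array([ 0.6463, -0.0623])]
collar [ 0.6825 -0.089 ] handle top [ 0.6823 -0.0881]
side collar [ 0.6803 -0.0879] htop [ 0.6799 -0.0904]
timer hole T [ 0.49857715 -0.41431696] S [ 0.49601849 -0.40937766]
T [446.37854406 236.6137931 ] 1305 ((444.5, 236.0), (42.0, 39.0), 90.0)
S [307.24317062 365.19077474] 2233 ((309.5, 372.5), (63.0, 69.0), 90.0)
t 55.9 pos [ 0.4528 -0.1641  0.1429] yaw 0.602 w 0.0559 F [0.3 0.2 0.2] q6 0.51
 rotvec [-0.001  0.     0.604]  shift after rot (x30mm) [ 7.337 -2.582 -0.57 ]  before rot [ 7.506  2.038 -0.572]
```

arm_command(steps="0 0 -0.3 0 0 0.15 0.6; 0 0 -0.3 0 0 0.15 0.6; 0 0 0 0 0 0.15 0.6; 0 0 0 0 0 0.152 0.6; 0.94 -0.31 0 0 0 0 0.6; 0.94 -0.31 0 0 0 0 0.6; 0.94 -0.31 0 0 0 0 0.6; 0.94 -0.31 0 0 0 0 0.6; 0.94 -0.31 0 0 0 0 0.6; 0.94 -0.31 0 0 0 0 0.6")

```text
out of range
```

arm_command(steps="0.94 -0.31 0 0 0 0 0.6; 0.94 -0.31 0 0 0 0 0.6; 0 0 0 0 0 0 0.6; 0 0 0 0 0 0 0.6")

```text
time: 56.25
tcp_pos: [0.4888, -0.117, 0.1429]
orientation: [-3.14, 0.0, 0.603]
force: [-0.1, -0.3, 0.1]
width: 0.0557
finger_force: 0.0
```

```bash
python3 - <<'E'
from h import *
go(.680,-.0895,.075,0)
E
```

```text
t 56.2 pos [ 0.4888 -0.117   0.1429] yaw 0.603 w 0.0557 F [-0.1 -0.3  0.1] q6 0.63
 rotvec [-0.001  0.001  0.603]  shift after rot (x30mm) [ 6.375 -0.917  2.264]  before rot [5.771 2.864 2.259]
```

arm_command(steps="0 0 -0.3 0 0 0.12 0.6; 0 0 -0.3 0 0 0.12 0.6; 0 0 0 0 0 0.12 0.6; 0 0 0 0 0 0.12 0.6; 0 0 0 0 0 0.12 0.6; 0.9 -0.13 0 0 0 0 0.6; 0.9 -0.13 0 0 0 0 0.6; 0.9 -0.13 0 0 0 0 0.6; 0.9 -0.13 0 0 0 0 0.6; 0.9 -0.13 0 0 0 0 0.6")

```text
time: 57.25
tcp_pos: [0.6242, -0.0989, 0.1609]
orientation: [-3.141, 0.001, 0.0]
force: [0.4, 1.1, 0.6]
width: 0.0556
finger_force: 0.0
```

arm_command(steps="0.9 -0.13 0 0 0 0 0.6; 0.9 -0.13 0 0 0 0 0.6; 0 0 0 0 0 0 0.6; 0 0 0 0 0 0 0.6; 0 0 0 0 0 0 0.6")

```text
time: 57.75
tcp_pos: [0.6768, -0.091, 0.1609]
orientation: [-3.141, 0.001, 0.0]
force: [0.2, -0.8, -0.3]
width: 0.0559
finger_force: 0.0
```

```bash
python3 - <<'E'
from h import *
go(.680,-.0895,.075,0)
E
```

```text
t 57.8 pos [ 0.6768 -0.091   0.1609] yaw 0.0 w 0.0559 F [ 0.2 -0.8 -0.3] q6 1.36
 rotvec [-0.001  0.001  0.   ]  shift after rot (x30mm) [ 0.107 -0.049  2.862]  before rot [ 0.111 -0.047  2.862]
```

arm_command(steps="0.11 -0.05 0.5 0 0 0 0.6; 0 0 0.7 0 0 0 0.6; 0 0 0.7 0 0 0 0.6; 0 0 0.6 0 0 0 0.6; 0 0 0.3 0 0 0 0.6; 0 0 0 0 0 0 0.6; 0 0 0 0 0 0 0.6")

```text
time: 58.45
tcp_pos: [0.6812, -0.0888, 0.0775]
orientation: [-3.141, -0.0, 0.001]
force: [0.0, -0.1, 0.3]
width: 0.0555
finger_force: 0.0
```

```bash
python3 - <<'E'
from h import *
go(.680,-.0895,.075,0)
E
```

```text
t 58.5 pos [ 0.6812 -0.0888  0.0775] yaw 0.001 w 0.0555 F [ 0.  -0.1  0.3] q6 1.37
 rotvec [-0.001 -0.     0.001]  shift after rot (x30mm) [-0.042  0.023  0.083]  before rot [-0.042  0.023  0.083]
```

arm_command(steps="-0.04 0.02 0 0 0 0 0.6; 0 0 0 0 0 0 0.35; 0 0 0 0 0 0 0.15; 0 0 0 0 0 0 0.12; 0 0 0 0 0 0 0.12; 0 0 0 0 0 0 0.12", grip_force=30)

```text
time: 59.05
tcp_pos: [0.6798, -0.0893, 0.0769]
orientation: [-3.141, 0.001, 0.001]
force: [0.1, 0.2, 0.8]
width: 0.0205
finger_force: 0.0
```

arm_command(steps="0 0 -0.3 0 0 0 0.12; 0 0 -0.5 0 0 0 0.12; 0 0 -0.6 0 0 0 0.12; 0 0 -0.6 0 0 0 0.12; 0 0 -0.3 0 0 0 0.12; 0 0 0 0 0 0 0.12; 0 0 0 0 0 0 0.12")

```text
time: 59.75
tcp_pos: [0.6799, -0.0894, 0.1461]
orientation: [-3.141, 0.0, 0.001]
force: [1.2, -1.0, -0.7]
width: 0.0181
finger_force: 30.0
```

```bash
python3 - <<'E'
from h import *
go(.4965,-.4125,.16,0)
S=snap('side')
for c,a,m in blobs(S,(95,60,20),(135,255,255),8,(340,140,410,262)): print('S',c.round(1),a,cv2.boundingRect(m))
print(proj(S,get_state()['tcp_pos']))
E
```

```text
t 59.8 pos [ 0.6799 -0.0894  0.1461] yaw 0.001 w 0.0181 F [ 1.2 -1.  -0.7] q6 1.36
 rotvec [-0.001  0.     0.001]  shift after rot (x30mm) [-6.112 10.77  -0.464]  before rot [-6.12  10.765 -0.471]
S [382.7 221.8] 111 (375, 218, 17, 9)
[382.2824182 216.5648097]
```

The pin is gripped: width 18.1 mm, with the collar in the side view at (382.7,221.8), about 15 mm below the TCP. Carrying it over to the timer.

arm_command(steps="-0.3 0.5 -0.3 0 0 0 0.12; -0.51 0.9 -0.2 0 0 0 0.12; -0.51 0.9 0 0 0 0 0.12; -0.51 0.9 0 0 0 0 0.12; -0.51 0.9 0 0 0 0 0.12; -0.51 0.9 0 0 0 0 0.12; -0.51 0.9 0 0 0 0 0.12; -0.51 0.9 0 0 0 0 0.12; -0.51 0.9 0 0 0 0 0.12; -0.51 0.9 0 0 0 0 0.12")

```text
time: 60.8
tcp_pos: [0.5314, -0.349, 0.1605]
orientation: [-3.14, 0.002, 0.0]
force: [0.6, -0.3, -0.6]
width: 0.0176
finger_force: 30.0
```

arm_command(steps="-0.51 0.9 0 0 0 0 0.12; -0.51 0.9 0 0 0 0 0.12; -0.2 0.39 0 0 0 0 0.12; 0 0 0 0 0 0 0.12; 0 0 0 0 0 0 0.12; 0 0 0 0 0 0 0.12")

```text
time: 61.4
tcp_pos: [0.4974, -0.412, 0.1606]
orientation: [-3.14, 0.001, 0.002]
force: [-1.2, 0.6, -0.9]
width: 0.0178
finger_force: 30.0
```

```bash
python3 - <<'E'
from h import *
go(.497,-.413,.118,0)
S=snap('side')
for c,a,m in blobs(S,(95,60,20),(135,255,255),8,(200,220,410,400)): print('S',c.round(1),a,cv2.boundingRect(m))
p=get_state()['tcp_pos'];print(proj(S,p),proj(S,p-[0,0,.0125]),proj(S,p-[0,0,.063]))
a=cv2.convertScaleAbs(cv2.resize(S['pixels'][260:410,230:380],None,fx=4,fy=4),alpha=1.4);cv2.imwrite('pics/t1.png',a[:,:,::-1])
E
```

```text
t 61.4 pos [ 0.4974 -0.412   0.1606] yaw 0.002 w 0.0178 F [-1.2  0.6 -0.9] q6 0.8
 rotvec [-0.001  0.001  0.002]  shift after rot (x30mm) [-0.014  0.034  1.421]  before rot [-0.014  0.036  1.421]
S [298.9 315.7] 305 (286, 306, 26, 18)
[297.96497713 307.65798145] [298.17267215 314.09996146] [298.97873002 339.10108428]
```

View pics/t1.png

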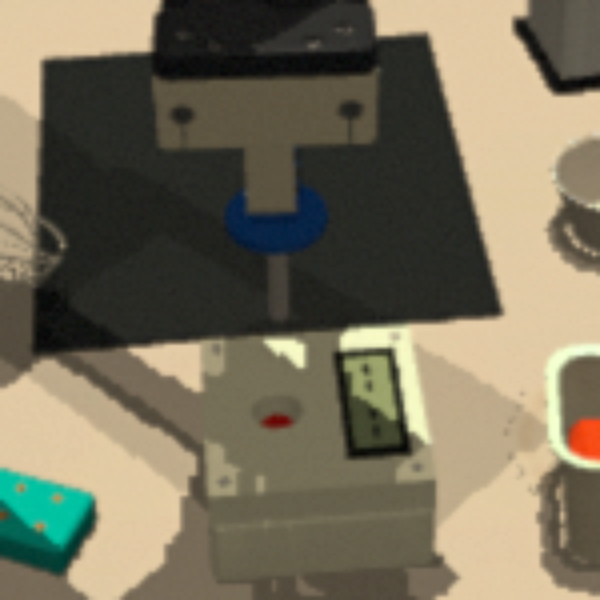

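The side crop shows the pin vertical under the fingers, tip at (279,318), directly in line with the recess mouth at (277,410).

```bash
python3 - <<'E'
from h import *
S=snap('side');T=snap('top')
h=cast(S,(298.75,362.0),.05);p=get_state()['tcp_pos'];t=cast(S,(299.25,339.2),p[2]-.063)
print('hole S',h,'tip S',t,'need',h-t, p)
E
```

```text
hole S [ 0.49593922 -0.41349916] tip S [ 0.49794001 -0.4123335 ] need [-0.00200079 -0.00116566] [ 0.49750049 -0.41217158  0.16077834]
```

arm_command(steps="-0.05 0.035 0.5 0 0 0 0.12; 0 0 0.6 0 0 0 0.12; 0 0 0.3 0 0 0 0.12; 0 0 0.2 0 0 0 0.12; 0 0 0.1 0 0 0 0.12; 0 0 0 0 0 0 0.12; 0 0 0 0 0 0 0.12")

```text
time: 62.25
tcp_pos: [0.4956, -0.4146, 0.1105]
orientation: [-3.142, -0.0, 0.001]
force: [0.4, 0.1, 0.2]
width: 0.018
finger_force: 30.0
```

arm_command(steps="0 0 0.05 0 0 0 0.12; 0 0 0.05 0 0 0 0.12; 0 0 0 0 0 0 0.12")

```text
time: 62.55
tcp_pos: [0.4952, -0.4143, 0.1067]
orientation: [-3.141, 0.001, 0.001]
force: [0.7, 0.5, -1.4]
width: 0.0178
finger_force: 30.0
```

arm_command(steps="0 0 0.05 0 0 0 0.12; 0 0 0.05 0 0 0 0.12; 0 0 0 0 0 0 0.12")

```text
time: 62.85
tcp_pos: [0.4953, -0.4143, 0.1037]
orientation: [-3.141, 0.001, 0.001]
force: [0.5, 0.2, -0.2]
width: 0.0176
finger_force: 30.0
```

arm_command(steps="0 0 0.05 0 0 0 0.12; 0 0 0.05 0 0 0 0.12; 0 0 0 0 0 0 0.12")

```text
time: 63.15
tcp_pos: [0.4953, -0.4143, 0.1008]
orientation: [-3.141, 0.0, 0.001]
force: [0.1, -0.6, 3.5]
width: 0.0174
finger_force: 30.0
```

arm_command(steps="0 0 0.05 0 0 0 0.12; 0 0 0 0 0 0 0.12")

```text
time: 63.35
tcp_pos: [0.4954, -0.4143, 0.0994]
orientation: [-3.141, 0.0, 0.001]
force: [0.1, 0.4, 3.3]
width: 0.018
finger_force: 30.0
```

Button spring felt. Pressing on to the hard stop.

arm_command(steps="0 0 0.05 0 0 0 0.12; 0 0 0.03 0 0 0 0.12; 0 0 0 0 0 0 0.12")

```text
time: 63.65
tcp_pos: [0.4955, -0.4144, 0.0984]
orientation: [-3.141, -0.0, 0.001]
force: [-2.4, 2.2, 11.1]
width: 0.0177
finger_force: 30.0
```

arm_command(steps="0 0 0.05 0 0 0 0.12; 0 0 0 0 0 0 0.12; 0 0 0 0 0 0 0.12")

```text
time: 63.95
tcp_pos: [0.4959, -0.4145, 0.0981]
orientation: [3.141, -0.001, 0.001]
force: [-4.6, 4.8, 18.9]
width: 0.0179
finger_force: 30.0
```

Fully down: hard stop, 19 N. Retracting and returning to the stand.

arm_command(steps="0 0 -0.3 0 0 0 0.12; 0 0 -0.5 0 0 0 0.12; 0 0 -0.6 0 0 0 0.12; 0 0 -0.6 0 0 0 0.12; 0 0 -0.2 0 0 0 0.12; 0.3 -0.5 0 0 0 0 0.12; 0.51 -0.9 0 0 0 0 0.12; 0.51 -0.9 0 0 0 0 0.12; 0.51 -0.9 0 0 0 0 0.12; 0.51 -0.9 0 0 0 0 0.12")

```text
time: 64.95
tcp_pos: [0.5655, -0.2886, 0.1598]
orientation: [-3.139, 0.002, 0.001]
force: [-0.0, 0.3, -0.7]
width: 0.0179
finger_force: 30.0
```

arm_command(steps="0.51 -0.9 0 0 0 0 0.12; 0.51 -0.9 0 0 0 0 0.12; 0.51 -0.9 0 0 0 0 0.12; 0.51 -0.9 0 0 0 0 0.12; 0.51 -0.9 0 0 0 0 0.12; 0.51 -0.9 0 0 0 0 0.12; 0.51 -0.9 0 0 0 0 0.12; 0.2 -0.4 0 0 0 0 0.12; 0 0 0 0 0 0 0.12; 0 0 0 0 0 0 0.12")

```text
time: 65.95
tcp_pos: [0.6776, -0.0903, 0.1607]
orientation: [-3.141, 0.002, 0.001]
force: [-0.3, 0.8, -0.9]
width: 0.0178
finger_force: 30.0
```

```bash
python3 - <<'E'
from h import *
go(.680,-.0893,.0785,0)
S=snap('side')
for c,a,m in blobs(S,(95,60,20),(135,255,255),8,(340,140,410,262)): print('S',c.round(1),a,cv2.boundingRect(m))
print(proj(S,get_state()['tcp_pos']))
E
```

```text
t 66.0 pos [ 0.6776 -0.0903  0.1607] yaw 0.001 w 0.0178 F [-0.3  0.8 -0.9] q6 1.36
 rotvec [-0.001  0.002  0.001]  shift after rot (x30mm) [ 0.079 -0.034  2.739]  before rot [ 0.085 -0.033  2.739]
S [382.  215.8] 111 (374, 212, 17, 9)
[382.02691418 210.2986294 ]
```

arm_command(steps="0.08 -0.035 0 0 0 0 0.12; 0 0 0.4 0 0 0 0.12; 0 0 0.5 0 0 0 0.12; 0 0 0.3 0 0 0 0.12; 0 0 0 0 0 0 0.12")

```text
time: 66.5
tcp_pos: [0.6786, -0.0889, 0.1219]
orientation: [-3.14, 0.006, 0.0]
force: [-0.4, -1.0, -0.2]
width: 0.0173
finger_force: 30.0
```

arm_command(steps="0 0 0.4 0 0 0 0.12; 0 0 0.5 0 0 0 0.12; 0 0 0.3 0 0 0 0.12; 0 0 0.2 0 0 0 0.12; 0 0 0.08 0 0 0 0.12; 0 0 0 0 0 0 0.12; 0 0 0 0 0 0 0.12")

```text
time: 67.2
tcp_pos: [0.6811, -0.0891, 0.0817]
orientation: [-3.141, -0.0, 0.001]
force: [0.3, -0.3, -0.9]
width: 0.0179
finger_force: 30.0
```

arm_command(steps="-0.03 0 0.06 0 0 0 0.12; 0 0 0.04 0 0 0 0.12; 0 0 0 0 0 0 0.12; 0 0 0 0 0 0 0.12")

```text
time: 67.6
tcp_pos: [0.6797, -0.089, 0.0781]
orientation: [-3.141, 0.001, 0.001]
force: [0.2, 0.2, -0.2]
width: 0.0178
finger_force: 30.0
```

arm_command(steps="0 0 0.03 0 0 0 0.12; 0 0 0 0 0 0 0.12")

```text
time: 67.8
tcp_pos: [0.68, -0.089, 0.0776]
orientation: [-3.141, 0.0, 0.001]
force: [-1.1, 0.3, 1.5]
width: 0.0178
finger_force: 30.0
```

Contact reached. Releasing, rising straight up past the handle, and backing away from everything.

arm_command(steps="0 0 0 0 0 0 0.25; 0 0 0 0 0 0 0.4; 0 0 0 0 0 0 0.6; 0 0 0 0 0 0 0.6; 0 0 -0.4 0 0 0 0.6; 0 0 -0.8 0 0 0 0.6; 0 0 -1 0 0 0 0.6; 0 0 -1 0 0 0 0.6; 0 0 -0.8 0 0 0 0.6; 0 0 0 0 0 0 0.6")

```text
time: 68.8
tcp_pos: [0.6826, -0.0896, 0.2039]
orientation: [3.141, -0.008, 0.001]
force: [-0.1, 0.0, 0.8]
width: 0.0558
finger_force: 0.0
```

arm_command(steps="-0.6 0.8 0 0 0 0 0.6; -0.6 0.8 0 0 0 0 0.6; -0.6 0.8 0 0 0 0 0.6; -0.6 0.8 0 0 0 0 0.6; -0.6 0.8 0 0 0 0 0.6; -0.6 0.8 0 0 0 0 0.6; -0.6 0.8 0 0 0 0 0.6; -0.6 0.8 0 0 0 0 0.6; 0 0 0 0 0 0 0.6; 0 0 0 0 0 0 0.6")

```text
time: 69.8
tcp_pos: [0.5355, -0.2814, 0.1966]
orientation: [-3.14, 0.001, -0.001]
force: [0.4, -0.2, -0.1]
width: 0.0557
finger_force: 0.0
```

```bash
python3 - <<'E'
from h import *
T=look();S=snap('side')
for c,a,m in blobs(T,(95,60,30),(135,255,255),8,(315,160,355,200)): print('pinT',c.round(1),a,cv2.boundingRect(m))
for c,a,m in blobs(S,(95,60,20),(135,255,255),8,(362,215,400,262)): print('pinS',c.round(1),a,cv2.boundingRect(m))
print(get_state()['tcp_pos'],get_state()['time'])
cv2.imwrite('pics/f.png',np.hstack([cv2.resize(S['pixels'][170:270,250:410],None,fx=2.5,fy=2.5),cv2.resize(T['pixels'][165:265,190:350],None,fx=2.5,fy=2.5)])[:,:,::-1])
E
```

```text
slate [ 0.6068 -0.3264  2.2042] 77 [39. 14.]
slate [ 0.3812 -0.2224  1.4081] 954 [82. 35.]
onDome [0.6479 0.2114 0.1666] 194 [25. 18.]
onDome [0.5969 0.0719 2.8462] 292 [39. 17.]
onDome [0.5196 0.1723 2.7744] 302 [39. 17.]
onDome [0.4571 0.2872 3.0417] 306 [39. 17.]
onDome [0.4486 0.0715 0.6064] 305 [39. 17.]
pinT [334.7 175.5] 143 (328, 169, 14, 14)
pinS [381.4 239.9] 297 (372, 222, 18, 32)
[ 0.53632031 -0.28042986  0.19680099] 69.9
```

```bash
python3 - <<'E'
from h import *
T=snap('top')
for z in(.013,.035):
  for q in biscuits(T,(190,140,270,225),z): print(z,np.round(q[:3],4),q[3],q[4].round(1),q[5].round(0))
for c,a,m in blobs(T,(165,80,60),(180,255,255),200,(185,180,310,280)): print('dome',cast(T,c,.005).round(4),a)
S=snap('side')
for q in biscuits(S,(300,170,370,235),.021): print('S',np.round(q[:3],4),q[3],q[4].round(1),q[5].round(0))
go(.647,.211,.12,3.2)
E
```

```text
0.013 [0.6673 0.2176 0.1286] 309 [233.7 182.7] [40. 18.]
0.013 [0.5499 0.1672 1.5232] 78 [249.2 221.2] [18. 10.]
0.035 [0.6632 0.214  0.1286] 309 [233.7 182.7] [40. 18.]
0.035 [0.5474 0.1643 1.5232] 78 [249.2 221.2] [17. 10.]
dome [0.5963 0.2827] 465
S [0.6704 0.2547 1.6617] 402 [357.6 199.6] [73. 37.]
S [0.6689 0.1096 1.4744] 247 [363.5 223.8] [56. 16.]
S [0.6114 0.1071 2.8438] 137 [341.4 224.8] [32. 16.]
t 70.0 pos [ 0.5366 -0.2802  0.1969] yaw 0.002 w 0.0554 F [0.8 0.6 1.1] q6 1.0
 rotvec [-0.001  0.001 -0.056]  shift after rot (x30mm) [  4.631 -16.131   2.564]  before rot [  3.719 -16.363   2.581]
```

View pics/f.png

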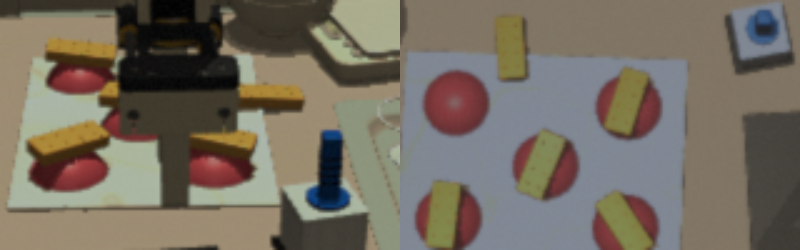

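Last picture: the pin is back upright in its stand, but biscuit 1 was knocked off its dome and lies across the board's far edge (right crop 511,47). The other four are fine. I'll rebalance it and then press the button again, so the order is certainly right.

arm_command(steps="0 0 0 0 0 -0.126 0.6; 0.38 -0.93 0 0 0 0 0.6; 0.38 -0.93 0 0 0 0 0.6; 0.38 -0.93 0 0 0 0 0.6; 0.38 -0.93 0 0 0 0 0.6; 0.38 -0.93 0 0 0 0 0.6; 0.38 -0.93 0 0 0 0 0.6; 0.38 -0.93 0 0 0 0 0.6; 0.38 -0.93 0 0 0 0 0.6; 0.38 -0.93 0 0 0 0 0.6", grip_force=15)

```text
time: 71.0
tcp_pos: [0.6063, -0.0168, 0.1973]
orientation: [-3.141, 0.0, 0.128]
force: [0.0, -0.1, 0.4]
width: 0.0561
finger_force: 0.0
```

arm_command(steps="0.38 -0.93 0 0 0 0 0.6; 0.38 -0.93 0 0 0 0 0.6; 0.38 -0.93 0 0 0 0 0.6; 0.38 -0.93 0 0 0 0 0.6; 0.38 -0.93 0.5 0 0 0 0.6; 0.38 -0.93 0.7 0 0 0 0.6; 0.33 -0.93 0.8 0 0 0 0.6; 0 0 0 0 0 0 0.6; 0 0 0 0 0 0 0.6; 0 0 0 0 0 0 0.6")

```text
time: 72.0
tcp_pos: [0.6595, 0.1843, 0.1386]
orientation: [-3.141, -0.001, 0.127]
force: [0.1, 0.7, 0.8]
width: 0.056
finger_force: 0.0
```

```bash
python3 - <<'E'
from h import *
go(.6666,.2167,.0085,.128)
E
```

```text
t 72.0 pos [0.6595 0.1843 0.1386] yaw 0.127 w 0.056 F [0.1 0.7 0.8] q6 1.64
 rotvec [-0.001 -0.001 -0.001]  shift after rot (x30mm) [ 0.374 -1.041  4.337]  before rot [ 0.369 -1.039  4.338]
```

arm_command(steps="0.37 -0.9 0 0 0 0 0.6; 0 -0.14 0.7 0 0 0 0.6; 0 0 0.9 0 0 0 0.6; 0 0 0.9 0 0 0 0.6; 0 0 0.9 0 0 0 0.6; 0 0 0.4 0 0 0 0.6; 0 0 0.2 0 0 0 0.6; 0 0 0 0 0 0 0.6; 0 0 0 0 0 0 0.6; 0 0 0 0 0 0 0.6")

```text
time: 73.0
tcp_pos: [0.6673, 0.2172, 0.0195]
orientation: [-3.14, -0.002, 0.127]
force: [-0.1, 0.1, -0.5]
width: 0.0555
finger_force: 0.0
```

```bash
python3 - <<'E'
from h import *
go(.6666,.2167,.0085,.128)
E
```

```text
t 73.0 pos [0.6673 0.2172 0.0195] yaw 0.127 w 0.0555 F [-0.1  0.1 -0.5] q6 1.68
 rotvec [-0.001 -0.002 -0.001]  shift after rot (x30mm) [-0.024  0.014  0.367]  before rot [-0.025  0.014  0.367]
```

arm_command(steps="-0.02 0.01 0.2 0 0 0 0.6; 0 0 0.15 0 0 0 0.6; 0 0 0 0 0 0 0.6; 0 0 0 0 0 0 0.6; 0 0 0 0 0 0 0.36; 0 0 0 0 0 0 0.3; 0 0 0 0 0 0 0.3; 0 0 0 0 0 0 0.3; 0 0 0 0 0 0 0.3")

```text
time: 73.9
tcp_pos: [0.6655, 0.2166, 0.0071]
orientation: [-3.141, 0.0, 0.127]
force: [0.6, 0.1, 1.0]
width: 0.0342
finger_force: 14.9
```

arm_command(steps="0 0 -0.3 0 0 0 0.3; 0 0 -0.8 0 0 0 0.3; 0 0 -1 0 0 0 0.3; 0 0 -1 0 0 0 0.3; 0 0 -0.6 0 0 0 0.3; 0 0 0 0 0.09 0 0.3; 0 0 0 0 0 0 0.3; 0 0 0 0 0 0 0.3")

```text
time: 74.7
tcp_pos: [0.6642, 0.2163, 0.1174]
orientation: [-3.141, -0.086, 0.127]
force: [-0.0, 0.2, -0.4]
width: 0.0341
finger_force: 14.9
```

```bash
python3 - <<'E'
from h import *
go(.5968,.2820,.1,.128)
print(get_state()['orientation'])
S=snap('side')
for c,a,m in blobs(S,(15,90,60),(38,255,255),60,(310,120,400,200)):
    vx,vy,x0,y0=cv2.fitLine(np.argwhere(m)[:,::-1].astype(np.float32),2,0,.01,.01).ravel(); print(c.round(1),a,'slope',vy/vx)
p=np.array(get_state()['tcp_pos']);u=np.array([np.cos(.128),np.sin(.128),0])*.04
a,b=proj(S,p-u),proj(S,p+u);print('flat slope',(b-a)[1]/(b-a)[0],a,b)
E
```

```text
t 74.7 pos [0.6642 0.2163 0.1174] yaw 0.127 w 0.0341 F [-0.   0.2 -0.4] q6 1.69
 rotvec [-0.001 -0.086 -0.001]  shift after rot (x30mm) [-1.95  -2.458  0.581]  before rot [-1.996 -2.455  0.413]
[-3.14084676 -0.08626987  0.12695493]
[368.  169.9] 80 slope 1.4926419
[348.9 171. ] 113 slope 0.06981171
flat slope -0.07394763746596345 [343.98757771 174.23795242] [373.0072695  172.09201477]
```

arm_command(steps="-0.5 -0.6 0 0 0 0 0.3; -0.8 -0.95 0.1 0 0 0 0.3; -0.7 -0.9 0.3 0 0 0 0.3; 0 0 0.6 0 0 0 0.3; 0 0 0.6 0 0 0 0.3; 0 0 0.1 0 0 0 0.3; 0 0 0 0 0 0 0.3; 0 0 0 0 0 0 0.3")

```text
time: 75.55
tcp_pos: [0.6024, 0.282, 0.0625]
orientation: [-3.141, -0.09, 0.126]
force: [-0.5, -0.1, -0.4]
width: 0.0339
finger_force: 14.9
```

```bash
python3 - <<'E'
from h import *
go(.5956,.2820,.040,.128)
E
```

```text
t 75.5 pos [0.6024 0.282  0.0625] yaw 0.126 w 0.0339 F [-0.5 -0.1 -0.4] q6 1.83
 rotvec [-0.001 -0.09  -0.002]  shift after rot (x30mm) [-0.225 -0.028  0.748]  before rot [-0.291 -0.027  0.725]
```

arm_command(steps="-0.29 -0.03 0.3 0 0 0 0.3; 0 0 0.3 0 0 0 0.3; 0 0 0.1 0 0 0 0.3; 0 0 0 0 0 0 0.3; 0 0 0 0 0 0 0.3")

```text
time: 76.05
tcp_pos: [0.5946, 0.2825, 0.0402]
orientation: [-3.141, -0.089, 0.127]
force: [-0.4, 0.3, -0.8]
width: 0.0339
finger_force: 14.9
```

```bash
python3 - <<'E'
from h import *
go(.5956,.2820,.0365,.128)
E
```

```text
t 76.0 pos [0.5946 0.2825 0.0402] yaw 0.127 w 0.0339 F [-0.4  0.3 -0.8] q6 1.83
 rotvec [-0.001 -0.089 -0.001]  shift after rot (x30mm) [0.032 0.022 0.123]  before rot [0.02  0.022 0.126]
```

arm_command(steps="0.02 0.02 0.06 0 0 0 0.3; 0 0 0.06 0 0 0 0.3; 0 0 0 0 0 0 0.3; 0 0 0 0 0 0 0.3")

```text
time: 76.45
tcp_pos: [0.5955, 0.282, 0.0367]
orientation: [-3.141, -0.089, 0.127]
force: [-0.8, 0.4, -1.0]
width: 0.0341
finger_force: 14.9
```

arm_command(steps="0 0 0.025 0 0 0 0.3; 0 0 0 0 0 0 0.3")

```text
time: 76.65
tcp_pos: [0.5956, 0.2821, 0.0359]
orientation: [-3.141, -0.089, 0.127]
force: [0.1, -0.9, 0.2]
width: 0.034
finger_force: 14.9
```

arm_command(steps="0 0 0.02 0 0 0 0.3; 0 0 0 0 0 0 0.3")

```text
time: 76.85
tcp_pos: [0.5956, 0.2821, 0.0352]
orientation: [-3.141, -0.089, 0.127]
force: [-0.8, 0.1, -0.9]
width: 0.034
finger_force: 14.9
```

arm_command(steps="0 0 0.02 0 0 0 0.3; 0 0 0 0 0 0 0.3; 0 0 0 0 0 0 0.38; 0 0 0 0 0 0 0.42; 0 0 0 0 0 0 0.5; 0 0 0 0 0 0 0.5; 0 0 -0.3 0 0 0 0.5; 0 0 -0.8 0 0 0 0.5; 0 0 -1 0 0 0 0.5; 0 0 -1 0 0 0 0.6")

```text
time: 77.85
tcp_pos: [0.5871, 0.2808, 0.1287]
orientation: [-3.141, -0.089, 0.127]
force: [1.3, -0.1, -0.2]
width: 0.0504
finger_force: 0.0
```

arm_command(steps="0 0 -1 0 0 0 0.6; 0 0 -0.4 0 -0.09 0 0.6; 0 0 0 0 0 0.126 0.6; 0 0.95 0 0 0 0 0.6; 0 0.95 0 0 0 0 0.6; 0 0.95 0 0 0 0 0.6; 0 0.95 0 0 0 0 0.6; 0 0.95 0 0 0 0 0.6; 0 0 0 0 0 0 0.6; 0 0 0 0 0 0 0.6")

```text
time: 78.85
tcp_pos: [0.5841, 0.1376, 0.1698]
orientation: [-3.14, -0.0, -0.001]
force: [1.0, 0.4, 0.3]
width: 0.0556
finger_force: 0.0
```

```bash
python3 - <<'E'
from h import *
T=look()
go(.680,-.0893,.0765,0)
E
```

```text
onDome [0.6344 0.3101 0.2507] 135 [47. 11.]
onDome [0.6507 0.2245 1.5407] 632 [74. 25.]
onDome [0.5213 0.1716 2.7788] 319 [40. 18.]
onDome [0.4472 0.0695 0.5409] 285 [38. 16.]
onDome [0.4035 0.1895 1.5996] 971 [92. 30.]
t 78.9 pos [0.584  0.1384 0.1697] yaw 0.0 w 0.0561 F [-0.   0.6  0.4] q6 1.72
 rotvec [-0.001 -0.     0.   ]  shift after rot (x30mm) [3.199 7.588 3.107]  before rot [3.196 7.594 3.096]
```

arm_command(steps="0.4 0.95 0 0 0 0 0.6; 0.4 0.95 0 0 0 0 0.6; 0.4 0.95 0 0 0 0 0.6; 0.4 0.95 0 0 0 0 0.6; 0.4 0.95 0 0 0 0 0.6; 0.4 0.95 0 0 0 0 0.6; 0.4 0.95 0 0 0 0 0.6; 0.4 0.95 0 0 0 0 0.6; 0 0 0 0 0 0 0.6; 0 0 0 0 0 0 0.6")

```text
time: 79.9
tcp_pos: [0.6803, -0.0892, 0.1685]
orientation: [-3.14, 0.001, 0.001]
force: [-0.2, -0.3, 0.6]
width: 0.0558
finger_force: 0.0
```

```bash
python3 - <<'E'
from h import *
T=look()
for c,a,m in blobs(T,(165,80,60),(180,255,255),60,(185,180,310,280)): print('dome',cast(T,c,.005).round(4),a)
go(.680,-.0893,.0765,0)
E
```

```text
slate [ 0.4726 -0.0906  3.0642] 1295 [114.  32.]
onDome [0.5916 0.2827 0.145 ] 303 [40. 17.]
onDome [0.597  0.072  2.8482] 293 [39. 17.]
onDome [0.5702 0.0021 0.2777] 169 [24. 17.]
onDome [0.4536 0.0305 3.0325] 1726 [85. 51.]
onDome [0.5196 0.1723 2.7744] 302 [39. 17.]
onDome [0.4572 0.2871 3.0445] 305 [39. 17.]
dome [0.5987 0.2575] 112
dome [0.512  0.1481] 111
dome [0.4564 0.2622] 102
dome [0.4341 0.1   ] 65
t 80.0 pos [ 0.6801 -0.0886  0.1686] yaw 0.002 w 0.0557 F [-0.2 -0.3  0. ] q6 1.36
 rotvec [-0.002  0.001  0.002]  shift after rot (x30mm) [-3.000e-03  2.500e-02  3.069e+00]  before rot [-0.     0.03   3.069]
```

Biscuit 1 balances, but 4.9 mm towards −x of the dome centre (leaning about 6°). That's worth re-centring before I use the pin.

arm_command(steps="0 0 0 0 0 -0.143 0.6; -0.09 -0.97 0 0 0 0 0.6; -0.09 -0.97 0 0 0 0 0.6; -0.09 -0.97 0 0 0 0 0.6; -0.09 -0.97 0 0 0 0 0.6; -0.09 -0.97 0 0 0 0 0.6; -0.09 -0.97 0 0 0 0 0.6; -0.09 -0.97 0 0 0 0 0.6; -0.09 -0.97 0 0 0 0 0.6; -0.09 -0.97 0 0 0 0 0.6")

```text
time: 80.95
tcp_pos: [0.6171, 0.1688, 0.1694]
orientation: [-3.14, 0.0, 0.146]
force: [0.4, -0.6, -0.5]
width: 0.056
finger_force: 0.0
```

arm_command(steps="-0.09 -0.97 0 0 0 0 0.6; -0.09 -0.97 0 0 0 0 0.6; -0.09 -0.97 0.5 0 0 0 0.6; -0.09 -0.97 0.7 0 0 0 0.6; 0 0 0.8 0 0 0 0.6; 0 0 0.8 0 0 0 0.6; 0 0 0 0 0 0 0.6; 0 0 0 0 0 0 0.6; 0 0 0 0 0 0 0.6")

```text
time: 81.85
tcp_pos: [0.5918, 0.2803, 0.0873]
orientation: [-3.14, -0.002, 0.144]
force: [0.3, -0.7, 0.1]
width: 0.0557
finger_force: 0.0
```

```bash
python3 - <<'E'
from h import *
go(.5908,.2817,.036,.145)
E
```

```text
t 81.8 pos [0.5918 0.2803 0.0873] yaw 0.144 w 0.0557 F [ 0.3 -0.7  0.1] q6 1.79
 rotvec [-0.002 -0.002 -0.001]  shift after rot (x30mm) [-0.027 -0.052  1.71 ]  before rot [-0.031 -0.049  1.71 ]
```

arm_command(steps="-0.03 -0.05 0.5 0 0 0 0.6; 0 0 0.6 0 0 0 0.6; 0 0 0.4 0 0 0 0.6; 0 0 0.2 0 0 0 0.6; 0 0 0 0 0 0 0.6; 0 0 0 0 0 0 0.5; 0 0 0 0 0 0 0.45; 0 0 0 0 0 0 0.4; 0 0 0 0 0 0 0.3; 0 0 0 0 0 0 0.3")

```text
time: 82.85
tcp_pos: [0.5904, 0.281, 0.0348]
orientation: [-3.14, -0.001, 0.144]
force: [0.5, -0.2, 1.1]
width: 0.0337
finger_force: 14.9
```

arm_command(steps="0 0 0 0 0 0 0.3; 0 0 0 0 0 0 0.3")

```text
time: 83.05
tcp_pos: [0.5904, 0.281, 0.0348]
orientation: [-3.14, -0.001, 0.144]
force: [0.8, -0.4, 3.7]
width: 0.034
finger_force: 14.9
```

arm_command(steps="0 0 -0.15 0 0 0 0.3; 0 0 -0.2 0 0 0 0.3; 0 0 0 0 -0.1 0 0.3; 0 0 0 0 0 0 0.3; 0 0 0 0 0 0 0.3; 0 0 0 0 0 0 0.3")

```text
time: 83.65
tcp_pos: [0.5902, 0.281, 0.0451]
orientation: [-3.141, 0.098, 0.144]
force: [-0.5, 0.0, 0.3]
width: 0.0338
finger_force: 14.9
```

```bash
python3 - <<'E'
from h import *
go(.5952,.2817,.0375,.145)
S=snap('side');p=np.array(get_state()['tcp_pos']);u=np.array([np.cos(.145),np.sin(.145),0])*.04
for c,a,m in blobs(S,(15,90,60),(38,255,255),30,(300,165,365,215)): print(c.round(1),a,cv2.boundingRect(m))
a,b=proj(S,p-u+[0,0,.013]),proj(S,p+u+[0,0,.013]);print(a,b)
E
```

```text
t 83.7 pos [0.5902 0.281  0.0451] yaw 0.144 w 0.0338 F [-0.5  0.   0.3] q6 1.78
 rotvec [-0.001  0.098 -0.001]  shift after rot (x30mm) [0.168 0.001 0.253]  before rot [0.192 0.001 0.236]
[320.9 187.8] 110 (315, 183, 13, 11)
[339.1 186.3] 77 (335, 182, 10, 10)
[309.6 206.8] 164 (300, 203, 21, 11)
[315.17470133 185.64123386] [342.63919081 183.33909332]
```

arm_command(steps="0.18 -0.015 0.1 0 0 0 0.3; 0 0 0.1 0 0 0 0.3; 0 0 0.06 0 0 0 0.3; 0 0 0 0 0 0 0.3; 0 0 0 0 0 0 0.3")

```text
time: 84.2
tcp_pos: [0.5942, 0.2819, 0.0362]
orientation: [-3.141, 0.101, 0.144]
force: [0.7, -0.6, -0.6]
width: 0.0338
finger_force: 14.9
```

```bash
python3 - <<'E'
from h import *
go(.5948,.2815,.035,.145)
E
```

```text
t 84.2 pos [0.5942 0.2819 0.0362] yaw 0.144 w 0.0338 F [ 0.7 -0.6 -0.6] q6 1.77
 rotvec [-0.001  0.101 -0.001]  shift after rot (x30mm) [0.017 0.017 0.041]  before rot [0.021 0.017 0.039]
```

arm_command(steps="0.02 0.015 0.02 0 0 0 0.3; 0 0 0.03 0 0 0 0.3; 0 0 0 0 0 0 0.3; 0 0 0 0 0 0 0.38; 0 0 0 0 0 0 0.42; 0 0 0 0 0 0 0.5; 0 0 0 0 0 0 0.55; 0 0 -0.3 0 0 0 0.6; 0 0 -0.8 0 0 0 0.6; 0 0 -1 0 0 0 0.6")

```text
time: 85.2
tcp_pos: [0.6, 0.282, 0.0971]
orientation: [-3.141, 0.104, 0.144]
force: [0.2, -0.3, -0.0]
width: 0.0557
finger_force: 0.0
```

arm_command(steps="0 0 -1 0 0 0 0.6; 0 0 -1 0 0 0 0.6; 0 0 -0.4 0 0.1 0 0.6; 0 0 0 0 0 0.144 0.6; 0.19 0.95 0 0 0 0 0.6; 0.19 0.95 0 0 0 0 0.6; 0.19 0.95 0 0 0 0 0.6; 0.19 0.95 0 0 0 0 0.6; 0.19 0.95 0 0 0 0 0.6; 0.19 0.95 0 0 0 0 0.6")

```text
time: 86.2
tcp_pos: [0.6428, 0.1112, 0.1699]
orientation: [-3.141, -0.0, -0.0]
force: [0.4, -0.7, 0.2]
width: 0.0557
finger_force: 0.0
```

arm_command(steps="0.19 0.95 0 0 0 0 0.6; 0.19 0.95 0 0 0 0 0.6; 0.19 0.95 0 0 0 0 0.6; 0.19 0.95 0 0 0 0 0.6; 0.19 0.95 0 0 0 0 0.6; 0.19 0.95 0 0 0 0 0.6; 0.19 0.95 0 0 0 0 0.6; 0 0 0 0 0 0 0.6; 0 0 0 0 0 0 0.6")

```text
time: 87.1
tcp_pos: [0.6824, -0.0877, 0.1693]
orientation: [-3.14, 0.0, -0.002]
force: [0.1, 0.7, 0.2]
width: 0.0561
finger_force: 0.0
```

```bash
python3 - <<'E'
from h import *
T=look()
go(.680,-.0893,.0765,0)
E
```

```text
slate [ 0.4756 -0.0901  3.0563] 1276 [117.  31.]
onDome [0.599  0.2826 0.1147] 292 [39. 17.]
onDome [0.5969 0.072  2.8466] 291 [39. 17.]
onDome [0.5718 0.0026 0.3166] 173 [23. 18.]
onDome [0.4543 0.0309 3.032 ] 1766 [86. 51.]
onDome [0.5196 0.1723 2.7744] 302 [39. 17.]
onDome [0.4571 0.2872 3.0417] 306 [39. 17.]
t 87.2 pos [ 0.6824 -0.0868  0.1692] yaw -0.001 w 0.0555 F [0.  0.8 0.6] q6 1.37
 rotvec [-0.001  0.    -0.001]  shift after rot (x30mm) [-0.079  0.083  3.089]  before rot [-0.078  0.087  3.089]
```

Now 2.5 mm off, in line with the others. Second pin cycle.

arm_command(steps="-0.08 0.08 0.5 0 0 0 0.6; 0 0 0.7 0 0 0 0.6; 0 0 0.7 0 0 0 0.6; 0 0 0.6 0 0 0 0.6; 0 0 0.4 0 0 0 0.6; 0 0 0.15 0 0 0 0.6; 0 0 0 0 0 0 0.6; 0 0 0 0 0 0 0.6")

```text
time: 87.95
tcp_pos: [0.6806, -0.0895, 0.0784]
orientation: [-3.141, -0.001, -0.0]
force: [-0.1, -0.6, 0.3]
width: 0.0559
finger_force: 0.0
```

arm_command(steps="0 0 0 0 0 0 0.35; 0 0 0 0 0 0 0.15; 0 0 0 0 0 0 0.12; 0 0 0 0 0 0 0.12; 0 0 0 0 0 0 0.12; 0 0 0 0 0 0 0.12; 0 0 0 0 0 0 0.12", grip_force=30)

```text
time: 88.65
tcp_pos: [0.6799, -0.0895, 0.0774]
orientation: [-3.141, 0.001, -0.0]
force: [0.6, 0.9, 0.0]
width: 0.0181
finger_force: 30.0
```

```bash
python3 - <<'E'
from h import *
go(.4955,-.4143,.16,0)
E
```

```text
t 88.7 pos [ 0.6799 -0.0895  0.0774] yaw -0.0 w 0.0181 F [0.6 0.9 0. ] q6 1.36
 rotvec [-0.001  0.001 -0.   ]  shift after rot (x30mm) [-6.147 10.827 -2.755]  before rot [-6.146 10.827 -2.76 ]
```

arm_command(steps="0 0 -0.3 0 0 0 0.12; 0 0 -0.6 0 0 0 0.12; 0 0 -0.7 0 0 0 0.12; 0 0 -0.7 0 0 0 0.12; 0 0 -0.45 0 0 0 0.12; -0.3 0.5 0 0 0 0 0.12; -0.51 0.9 0 0 0 0 0.12; -0.51 0.9 0 0 0 0 0.12; -0.51 0.9 0 0 0 0 0.12; -0.51 0.9 0 0 0 0 0.12")

```text
time: 89.65
tcp_pos: [0.6078, -0.2142, 0.1588]
orientation: [-3.141, 0.002, -0.0]
force: [0.3, 0.3, -0.9]
width: 0.018
finger_force: 30.0
```

arm_command(steps="-0.51 0.9 0 0 0 0 0.12; -0.51 0.9 0 0 0 0 0.12; -0.51 0.9 0 0 0 0 0.12; -0.51 0.9 0 0 0 0 0.12; -0.51 0.9 0 0 0 0 0.12; -0.51 0.9 0 0 0 0 0.12; -0.51 0.9 0 0 0 0 0.12; -0.24 0.43 0 0 0 0 0.12; 0 0 0 0 0 0 0.12; 0 0 0 0 0 0 0.12")

```text
time: 90.65
tcp_pos: [0.4952, -0.4138, 0.1592]
orientation: [-3.14, 0.001, -0.001]
force: [0.8, 0.0, -1.2]
width: 0.018
finger_force: 30.0
```

```bash
python3 - <<'E'
from h import *
go(.4955,-.4143,.1055,0)
T=look()
E
```

```text
t 90.7 pos [ 0.4952 -0.4138  0.1592] yaw -0.001 w 0.018 F [ 0.8  0.  -1.2] q6 0.8
 rotvec [-0.002  0.001 -0.001]  shift after rot (x30mm) [0.009 0.016 1.789]  before rot [0.01  0.019 1.789]
slate [ 0.3792 -0.3278  3.1365] 220 [31. 21.]
onDome [0.5991 0.2826 0.1117] 293 [39. 17.]
onDome [0.5971 0.072  2.8412] 291 [39. 17.]
onDome [0.5197 0.1722 2.7755] 301 [39. 17.]
onDome [0.4572 0.2871 3.0445] 305 [39. 17.]
onDome [0.4486 0.0715 0.6064] 305 [39. 17.]
```

arm_command(steps="0.01 0.015 0.5 0 0 0 0.12; 0 0 0.6 0 0 0 0.12; 0 0 0.4 0 0 0 0.12; 0 0 0.2 0 0 0 0.12; 0 0 0.09 0 0 0 0.12; 0 0 0 0 0 0 0.12; 0 0 0 0 0 0 0.12")

```text
time: 91.4
tcp_pos: [0.4961, -0.4151, 0.1067]
orientation: [3.142, -0.0, -0.0]
force: [0.5, 0.9, -0.7]
width: 0.0176
finger_force: 30.0
```

arm_command(steps="0 0 0.05 0 0 0 0.12; 0 0 0.05 0 0 0 0.12; 0 0 0.05 0 0 0 0.12; 0 0 0.05 0 0 0 0.12; 0 0 0 0 0 0 0.12")

```text
time: 91.9
tcp_pos: [0.4959, -0.4151, 0.1003]
orientation: [-3.141, -0.0, -0.0]
force: [0.6, -0.9, 4.0]
width: 0.0181
finger_force: 30.0
```

arm_command(steps="0 0 0.04 0 0 0 0.12; 0 0 0.04 0 0 0 0.12; 0 0 0 0 0 0 0.12")

```text
time: 92.2
tcp_pos: [0.4959, -0.4152, 0.0982]
orientation: [-3.142, -0.0, -0.0]
force: [0.4, -0.1, 5.0]
width: 0.0177
finger_force: 30.0
```

arm_command(steps="0 0 0.04 0 0 0 0.12; 0 0 0.03 0 0 0 0.12; 0 0 0 0 0 0 0.12")

```text
time: 92.5
tcp_pos: [0.4961, -0.4153, 0.0979]
orientation: [3.141, -0.001, -0.0]
force: [-3.7, 4.0, 15.9]
width: 0.0182
finger_force: 30.0
```

arm_command(steps="0 0 -0.3 0 0 0 0.12; 0 0 -0.5 0 0 0 0.12; 0 0 -0.6 0 0 0 0.12; 0 0 -0.6 0 0 0 0.12; 0 0 -0.15 0 0 0 0.12; 0.3 -0.5 0 0 0 0 0.12; 0.51 -0.9 0 0 0 0 0.12; 0.51 -0.9 0 0 0 0 0.12; 0.51 -0.9 0 0 0 0 0.12; 0.51 -0.9 0 0 0 0 0.12")

```text
time: 93.5
tcp_pos: [0.566, -0.2891, 0.1583]
orientation: [-3.139, 0.003, 0.0]
force: [0.2, 0.6, -0.2]
width: 0.018
finger_force: 30.0
```

arm_command(steps="0.51 -0.9 0 0 0 0 0.12; 0.51 -0.9 0 0 0 0 0.12; 0.51 -0.9 0 0 0 0 0.12; 0.51 -0.9 0 0 0 0 0.12; 0.51 -0.9 0 0 0 0 0.12; 0.51 -0.9 0 0 0 0 0.12; 0.51 -0.9 0 0 0 0 0.12; 0.25 -0.45 0 0 0 0 0.12; 0 0 0 0 0 0 0.12; 0 0 0 0 0 0 0.12")

```text
time: 94.5
tcp_pos: [0.6799, -0.0896, 0.1593]
orientation: [-3.141, 0.002, 0.0]
force: [-0.4, -0.9, -0.5]
width: 0.018
finger_force: 30.0
```

```bash
python3 - <<'E'
from h import *
go(.680,-.0893,.082,0)
E
```

```text
t 94.5 pos [ 0.6799 -0.0896  0.1593] yaw 0.0 w 0.018 F [-0.4 -0.9 -0.5] q6 1.36
 rotvec [-0.001  0.002  0.   ]  shift after rot (x30mm) [ 0.003 -0.009  2.576]  before rot [ 0.008 -0.007  2.576]
```

Fully pressed again (16 N at the stop). Reinserting the pin.

arm_command(steps="0 0 0.4 0 0 0 0.12; 0 0 0.5 0 0 0 0.12; 0 0 0.5 0 0 0 0.12; 0 0 0.5 0 0 0 0.12; 0 0 0.4 0 0 0 0.12; 0 0 0.25 0 0 0 0.12; 0 0 0 0 0 0 0.12; 0 0 0 0 0 0 0.12")

```text
time: 95.3
tcp_pos: [0.6807, -0.0893, 0.0838]
orientation: [-3.141, 0.0, -0.0]
force: [-0.4, 0.4, -0.5]
width: 0.018
finger_force: 30.0
```

arm_command(steps="0 0 0.05 0 0 0 0.12; 0 0 0.05 0 0 0 0.12; 0 0 0 0 0 0 0.12")

```text
time: 95.6
tcp_pos: [0.6807, -0.0893, 0.0809]
orientation: [-3.141, 0.0, -0.0]
force: [-0.1, 0.5, -0.6]
width: 0.0179
finger_force: 30.0
```

arm_command(steps="0 0 0.05 0 0 0 0.12; 0 0 0.05 0 0 0 0.12; 0 0 0 0 0 0 0.12; 0 0 0 0 0 0 0.12")

```text
time: 96.0
tcp_pos: [0.6804, -0.0893, 0.0775]
orientation: [-3.141, 0.001, -0.0]
force: [-0.2, 0.2, -0.2]
width: 0.0177
finger_force: 30.0
```

arm_command(steps="0 0 0 0 0 0 0.25; 0 0 0 0 0 0 0.4; 0 0 0 0 0 0 0.6; 0 0 0 0 0 0 0.6; 0 0 -0.4 0 0 0 0.6; 0 0 -0.8 0 0 0 0.6; 0 0 -1 0 0 0 0.6; 0 0 -1 0 0 0 0.6; 0 0 -0.8 0 0 0 0.6; 0 0 0 0 0 0 0.6")

```text
time: 97.0
tcp_pos: [0.6832, -0.0899, 0.2043]
orientation: [3.141, -0.008, -0.0]
force: [0.3, 0.4, 0.5]
width: 0.0561
finger_force: 0.0
```

arm_command(steps="-0.6 0.8 0 0 0 0 0.6; -0.6 0.8 0 0 0 0 0.6; -0.6 0.8 0 0 0 0 0.6; -0.6 0.8 0 0 0 0 0.6; -0.6 0.8 0 0 0 0 0.6; -0.6 0.8 0 0 0 0 0.6; -0.6 0.8 0 0 0 0 0.6; -0.6 0.8 0 0 0 0 0.6; 0 0 0 0 0 0 0.6; 0 0 0 0 0 0 0.6")

```text
time: 98.0
tcp_pos: [0.5361, -0.2815, 0.197]
orientation: [-3.14, 0.001, -0.002]
force: [-0.3, -1.1, -1.3]
width: 0.0558
finger_force: 0.0
```

```bash
python3 - <<'E'
from h import *
T=look();S=snap('side')
for c,a,m in blobs(T,(95,60,30),(135,255,255),8,(315,160,355,200)): print('pinT',c.round(1),a,cv2.boundingRect(m))
for c,a,m in blobs(S,(95,60,20),(135,255,255),8,(362,215,400,262)): print('pinS',c.round(1),a,cv2.boundingRect(m))
E
```

```text
slate [ 0.6125 -0.3311  1.782 ] 66 [25. 12.]
slate [ 0.3814 -0.223   1.4166] 968 [84. 35.]
onDome [0.5991 0.2826 0.1188] 291 [38. 17.]
onDome [0.597  0.0719 2.8449] 292 [39. 17.]
onDome [0.5196 0.1722 2.7732] 300 [39. 17.]
onDome [0.4571 0.2872 3.0417] 306 [39. 17.]
onDome [0.4485 0.0716 0.608 ] 304 [40. 17.]
pinT [334.7 175.3] 144 (328, 169, 14, 14)
pinS [382.3 230.2] 133 (379, 222, 8, 18)
pinS [381.1 247.6] 164 (373, 241, 17, 13)
```

The pin stands upright with its collar down (same pixels as at the start), and all five biscuits are balanced. Handing in.

```bash
python3 -c "
from bench import *
print(job_done())"
```

```text
the job is handed in; nothing more can be done
None
```

The job is handed in: all five biscuits were balanced within about 3 mm of their dome centres, the button was pressed fully down (twice, because one biscuit was knocked off around the first press), and the pin is back upright in its stand.

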